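# Charge the bench mill with grinding balls

### The arm

A 6-joint arm with a two-finger parallel gripper is mounted at the origin on a cart in front of the work surface, level with it; the furniture and walls round the work are solid. World frame = base frame: x ahead of the robot, y to its left, z up, the work surface at z = 0. Lengths are in m, angles in degrees, forces in N, time in s.
With the tool pointing down it reaches from about 0.325 to 0.875 m from the base axis. Payload 4.4 kg.
Tool frame: the origin (TCP) lies at the very end of the fingers, on their centre line; the grasp point (between the pads) lies 19 mm behind it; z points along the fingers, y is the direction in which the jaws open and shut (so a half turn about z gives the same grasp; the last joint's range is limited). The gripper opens to 85 mm and grips with 20 to 120 N. Pads are 22 mm wide; open, the fingers measure 114 mm over their backs; the gripper's body (76 mm by 85 mm) begins 54 mm behind the grasp point. The pads swing forward as they close: fully open they stand 13 mm farther back than shut.
Start: joints at [54.975, 11.837, 88.321, -0, 79.842, -8.623], TCP at [0.256, 0.515, 0.231] pointing down, gripper open.
Joint ranges: [-156.59, 156.59], [-49.26, 127.26], [12.9, 141.05], [-63.56, 243.56], [4.71, 150.69], [-161.64, 161.64]. Speed limits (degrees/s): [159.86, 159.86, 180, 180, 180, 180].

### API

Orientations are given as a 3x3 rotation matrix whose columns are the frame's x, y, z axes.
In Python, from bench import manip gives the robot as it stands.
- The arm moves only by the tool arm_command, never from a script. Its argument "plan" is a list of rows, each an object with "xyz": the shift along the tool's x, y, z in cm, a list of three; "yaw": the turn about the tool's z in rad. In form: [{"xyz": [x, y, z], "yaw": yaw}, ...]. A call has 1 to 5 rows; each row is the pose to reach, as a shift and turn from the pose commanded when the call began, along the tool's axes at that moment; what a row does not reach only later rows make up. A row lasts 1/12 s, in which the tool goes at most 41.7 mm and 7.16 degrees, less where a joint would pass 70% of its speed; a pose out of reach is approached as far as the arm can. A call with a gripper value outside its range is refused whole. "claw" is the opening, from 0 (shut) to 1 (fully open), set as the call begins (left out, the last holds). The fingers move at their own pace and stop on an object; the grip force is fixed at half the most. Time passes only in rows, so rows that repeat a pose let the fingers close. It gives the time, the measured TCP pose, the force and the opening at its end, in the units of the state.
- manip.sense(): the state, without advancing time (a new reading comes with each control period).
- manip.snapshot(name): name is "side" or "top"; returns the picture (400x640x3 uint8, red, green, blue); there is no depth.
- manip.calibration(name): a dict with "intrinsics" (3x3 intrinsics, pixels), "k1" (the pictures are not rectified: a ray, as slopes to the right and down, at radius r is drawn at 1 + k1 r^2 times it, then the intrinsics apply), "cam_to_world" (4x4, takes a point from camera to world coordinates). Camera axes: x right, y down, z forward; pixel columns grow to the right and rows downward; lengths in m; the calibration is good to about 2 mm. A picture is of the moment at which its call begins. calibration takes no time and is no camera call.
- manip.close_job(): hands the job in, once; it reports no verdict.
Trained networks look in the newest picture that a camera, given by its name, has taken for a name from the list of things; names that differ only in an ending like _2 or _b are one class to them, and where a whole thing is asked for, a point or a joint stands for the part that bears it (a point fixed in the world has none). Each returns a list of dicts, best first, with "confidence" (0 to 1); they miss things now and then, are a little off and sometimes report something else, mostly with a low value. They report only what shows in the picture. A call takes as long as a camera call.
- manip.boxes_of(camera, label): "location" ([column, row] in pixels, amid what is visible of it).
- manip.tip_of(camera, label): "location" ([column, row] in pixels: a listed point, or the origin of a listed thing).
The state is a dict: "time": time; "q": joint angles; "qd": joint speeds; "joint_torque": joint torques, N m; "tcp_pos": TCP position; "orientation": TCP orientation; "ft_force": force on the tool from outside, world axes, zero at the start; "torque": the same for the moment, N m; "width": opening from 0.0 (shut) to 1.0 (fully open).
Only numpy, scipy, OpenCV 4.12 (cv2) and the standard library are available. Lean on these libraries where they do the work, as an engineer would, in place of code of your own. Each camera call takes 0.05 s, during which the arm holds its last target.

### The job

Charge the bench mill for a grinding run: swing the cover of its hopper fully open by the bar handle, then pour all six steel grinding balls out of the scoop through the hopper, so that they lie in the glass tube below it. Set the empty scoop back on the table the right way up, leave the cover open for the sample, and leave the other things on the bench where they stand.

Things in the scene. Friction and masses are not known exactly. Their poses are not given: they have to be found in the camera images.
- mill_cover (a joint): hinge of the mill's hopper cover, rad: 0 shut on the hopper rim, grows as the cover's front swings up and back, 1.57 upright, stop at 1.9. A stiff friction hinge: the cover stays where it is left. It starts shut or slightly ajar; about 2 N at the handle moves it
- mill_cover_handle (a point): middle of the cover's handle: a steel bar 10 mm thick, 56 mm long, parallel to the hinge, carried 35 mm clear of the cover's front edge by two prongs 64 mm apart. It lies 164 mm from the hinge axis and about 136 mm above the table when shut. Same axes as the mill when the cover is shut (turns with the cover)
- mill_cover_hinge (a point): middle of the cover's hinge line, which runs along the mill's y axis, 136 mm above the table, 66 mm behind the hopper's axis
- mill: small white bench mill fixed to the table: base 200 (x) x 150 (y) x 30 mm, a drive housing 58 x 130 mm and 125 mm tall along its back, in front of it a glass tube standing on the base with a steel hopper funnel over it. Origin at the centre of the underside, z up, -x is its front (handle side), +x its back (housing and hinge)
- mill_hopper (a point): centre of the hopper's rim, 130 mm above the table. The hopper is a round steel funnel, 110 mm across at the rim, its cone 44 mm deep, narrowing to a throat 32 mm wide that runs straight down into the tube
- mill_tube (a point): centre of the glass tube's inner floor, 34 mm above the table, straight below mill_hopper; z up. The tube is 42 mm wide inside; its mouth is 48 mm above this floor and the hopper's throat ends 34 mm above it
- scoop: loose steel scoop, 110 g, on the table. Pan 55 mm wide at the back, 66 at the spout, from x = -42 mm (back wall) to x = +60 mm (open spout); walls 30 mm high, 24 at the spout; floor 2.5 mm thick, flat to x = +14 mm, then rising 10 mm to the spout. Origin under the pan at table level, +x to the spout, -x to the handle, z up. Balls stay in while it is about level, roll out when the spout is tipped well down
- scoop_grip (a point): point on the scoop's handle, at x = -88, z = 60 mm in the scoop's frame: a straight level bar of 14 x 14 mm that runs from x = -64 to x = -144 mm
- scoop_lip (a point): middle of the spout's edge, at x = +60, z = 12.5 mm in the scoop's frame
- ball_0: one of six loose steel grinding balls, 14 mm in diameter, 11 g; they start in the scoop's pan. Origin at the ball's centre
- ball_1: one of six loose steel grinding balls, 14 mm in diameter, 11 g; they start in the scoop's pan. Origin at the ball's centre
- ball_2: one of six loose steel grinding balls, 14 mm in diameter, 11 g; they start in the scoop's pan. Origin at the ball's centre
- ball_3: one of six loose steel grinding balls, 14 mm in diameter, 11 g; they start in the scoop's pan. Origin at the ball's centre
- ball_4: one of six loose steel grinding balls, 14 mm in diameter, 11 g; they start in the scoop's pan. Origin at the ball's centre
- ball_5: one of six loose steel grinding balls, 14 mm in diameter, 11 g; they start in the scoop's pan. Origin at the ball's centre
- tube_a: bystander: standing 50 ml tube with a pink cap, 34 mm wide, 113 mm tall. Origin under its middle
- tube_b: bystander: standing 50 ml tube with a pink cap, 34 mm wide, 113 mm tall. Origin under its middle
- film_roll_box: bystander: orange carton, 62 x 125 x 62 mm. Origin under its middle
- beaker: bystander: small empty glass beaker, 45 mm wide, 59 mm tall. Origin under its middle
- timer: bystander: flat white bench timer, 66 x 64 x 20 mm. Origin under its middle
- cryo_vial: bystander: standing vial with a blue cap, 13 mm wide, 45 mm tall. Origin under its middle

How it is judged:
By the outcome, as a careful person would: the job done as asked, in the order asked, and still so for the second after the job is handed in, with the robot touching nothing.
It also fails if it takes over 59 s, if anything falls off the work surface, if the arm or the gripper's body presses on something with over 40 N, if the wrist force passes 120 N, or if a joint passes its speed limit or range.

## Working session

There is one attempt and no reset: what is moved stays moved. The work goes in short steps, Python scripts to look and compute and a tool call to move; the robot and the scene stay as the last step left them, time stands still between calls to the robot, and variables do not carry over. Pictures are saved under pics/ and viewed, and the job is handed in when it is done.

Besides the shell and the picture viewer there is one more tool, called after "Call:" by a JSON object that holds its "name" and its "arguments". arm_command: Moves the arm, as the interface text tells. Its arguments: {"type":"object","properties":{"plan":{"type":"array","items":{"type":"object","properties":{"xyz":{"type":"array","items":{"type":"number"}},"yaw":{"type":"number"}}}},"claw":{"type":"number"}},"required":["plan"]}

```bash
ls; mkdir -p pics
python3 - <<'E'
from bench import manip
import cv2,numpy as np
print(manip.sense())
for n in ("side","top"):
    im=manip.snapshot(n); cv2.imwrite(f"pics/{n}0.png",im[:,:,::-1]); c=manip.calibration(n); print(n,c)
    for l in ("mill_cover_handle","mill_cover_hinge","mill_hopper","mill_tube","scoop","scoop_grip","scoop_lip","mill"):
        print(l,[(np.round(d["location"],1).tolist(),round(d["confidence"],2)) for d in manip.tip_of(n,l)][:3])
print(manip.sense()["time"])
E
```

```text
pics
{'time': 0.0, 'q': array([ 5.49744450e+01,  1.18840675e+01,  8.84069273e+01,  1.49416192e-03,
        7.98429553e+01, -8.62235600e+00]), 'qd': array([ 0.00302396,  0.05202639, -0.03537776, -0.02252835,  0.02514174,
       -0.07317296]), 'joint_torque': array([ 6.56254069e-04, -3.83024311e+01, -2.91602021e+01, -5.08669007e-05,
        1.03996263e-02,  4.15295318e-06]), 'tcp_pos': array([0.25523846, 0.51437608, 0.23010997]), 'orientation': array([[-8.95684619e-01,  4.44687762e-01, -1.36282077e-03],
       [ 4.44689691e-01,  8.95682683e-01, -1.89973868e-03],
       [ 3.75864426e-04, -2.30759906e-03, -9.99997267e-01]]), 'ft_force': array([ 0.36182605, -0.07071131,  0.8809153 ]), 'torque': array([-0.03889475, -0.04439629,  0.02664824]), 'width': 0.9981481371182623}
side {'intrinsics': array([[419.13039385,   0.        , 322.72739826],
       [  0.        , 419.13039385, 199.29290046],
       [  0.        ,   0.        ,   1.        ]]), 'k1': -0.015717387715761037, 'cam_to_world': array([[ 0.80564918, -0.39961994,  0.43730231, -0.00369027],
       [-0.59209927, -0.51996868,  0.615671
[... 581 characters left out ...]
  [  0.        ,   0.        ,   1.        ]]), 'k1': 0.006698767628633553, 'cam_to_world': array([[-0.01557519, -0.98150663,  0.19079346,  0.24882893],
       [-0.9998766 ,  0.01489784, -0.00498411,  0.05374339],
       [ 0.00204953, -0.19084754, -0.98161755,  1.41468727],
       [ 0.        ,  0.        ,  0.        ,  1.        ]])}
mill_cover_handle [([292.0, 213.6], 0.78)]
mill_cover_hinge [([304.8, 164.0], 0.8)]
mill_hopper [([293.7, 179.2], 0.86), ([246.4, 241.9], 0.4)]
mill_tube [([298.6, 189.3], 0.74)]
scoop [([384.7, 209.9], 0.57), ([427.0, 246.3], 0.34)]
scoop_grip [([388.5, 240.1], 0.98)]
scoop_lip [([388.3, 193.7], 0.89)]
mill [([302.1, 186.1], 0.72), ([285.5, 245.0], 0.39)]
0.9
```

View pics/side0.png

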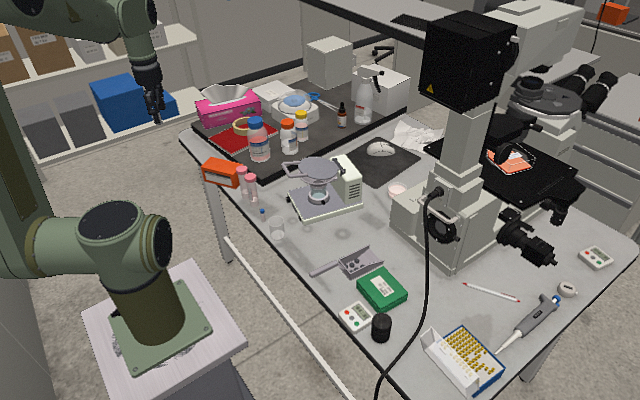

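View pics/top0.png

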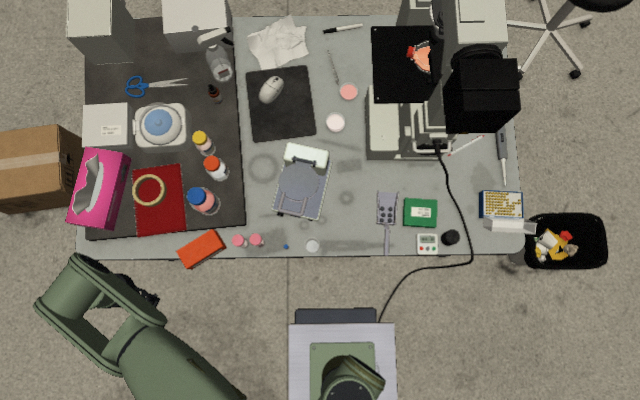

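The side view shows the mill near (322,190) and the scoop near (350,264). In the top view the mill is near (303,180) and the scoop near (387,215). Next I'll zoom in and triangulate.

```bash
cat > h.py <<'E'
from bench import manip
import numpy as np,cv2
from scipy.optimize import least_squares
C={n:manip.calibration(n) for n in("side","top")}
def proj(n,P):
    c=C[n];T=np.linalg.inv(c["cam_to_world"]);P=np.atleast_2d(P)
    p=P@T[:3,:3].T+T[:3,3];s=p[:,:2]/p[:,2:];s=s*(1+c["k1"]*(s**2).sum(1,keepdims=True))
    K=c["intrinsics"];return s*[K[0,0],K[1,1]]+K[:2,2]
def onz(n,uv,z):
    r=least_squares(lambda a:(proj(n,[a[0],a[1],z])[0]-uv),[.5,0]);return r.x
def tri(a,b):
    r=least_squares(lambda p:np.r_[proj("side",p)[0]-a,proj("top",p)[0]-b],[.5,0,.1]);return r.x,np.abs(r.fun).max()
def crop(name,file,out,box,k):
    im=cv2.imread(file);x0,y0,x1,y1=box
    cv2.imwrite(out,cv2.resize(im[y0:y1,x0:x1],None,fx=k,fy=k,interpolation=cv2.INTER_CUBIC))
def snap(n,f):
    im=manip.snapshot(n)[:,:,::-1].copy();cv2.imwrite(f,im);return im
E
python3 - <<'E'
from h import *
for l,a,b in [("handle",(286.5,172),(292,213.6)),("hinge",(336.9,163.2),(304.8,164)),("hopper",(316.3,171.1),(293.7,179.2)),("tube",(317.9,194.7),(298.6,189.3)),("scoop",(355,265.8),(384.7,209.9)),("grip",(330,265.8),(388.5,240.1)),("lip",(371.6,254),(388.3,193.7)),("mill",(324.1,204.5),(302.1,186.1))]:
    p,e=tri(a,b);print(l,p.round(4),round(e,1))
crop("side","pics/side0.png","pics/s0m.png",(260,130,380,230),6)
crop("side","pics/side0.png","pics/s0s.png",(290,230,420,340),6)
crop("top","pics/top0.png","pics/t0.png",(255,130,455,265),4)
E
```

```text
handle [0.4613 0.1373 0.157 ] 0.1
hinge [0.61   0.1002 0.1419] 0.7
hopper [0.5674 0.1366 0.1128] 1.2
tube [0.5583 0.1252 0.0311] 0.1
scoop [ 0.4914 -0.1421 -0.0044] 1.4
grip [ 0.3973 -0.1446  0.063 ] 1.5
lip [ 0.5391 -0.1524  0.0196] 1.1
mill [ 0.577   0.1169 -0.0133] 0.6
```

View pics/s0m.png

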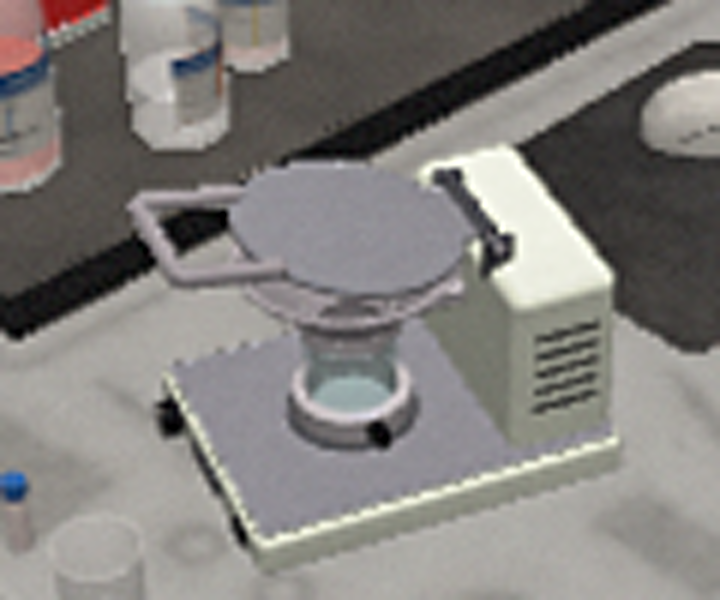

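View pics/s0s.png

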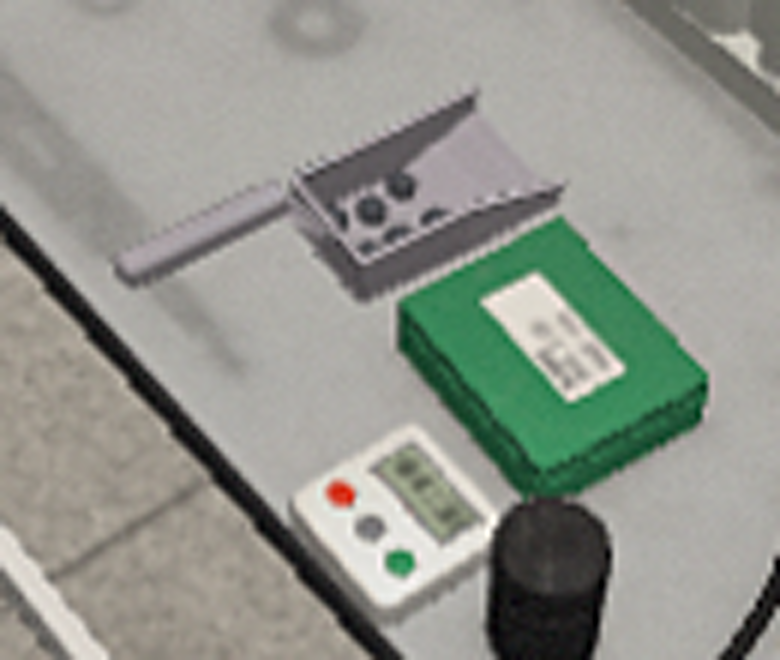

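View pics/t0.png

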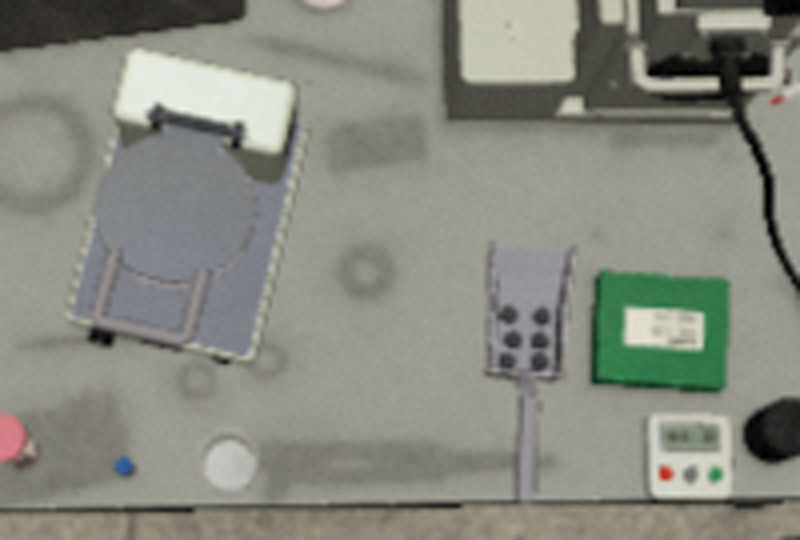

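```bash
cat >> h.py <<'E'
def Rz(a): return np.array([[np.cos(a),-np.sin(a),0],[np.sin(a),np.cos(a),0],[0,0,1]])
def fit_scoop(obs,x0=(.49,-.14,0)):
    f=lambda p:np.concatenate([proj(n,Rz(p[2])@np.array(P)+[p[0],p[1],0])[0]-uv for n,P,uv in obs])
    return least_squares(f,x0,loss="soft_l1",f_scale=1.)
E
python3 - <<'E'
from h import *
S=[("side",(-.042,.0275,.03),(338.3,261.3)),("side",(-.042,-.0275,.03),(349.7,273.7)),("side",(.06,.033,.03),(369.2,245.3)),("side",(.06,-.033,.03),(383.7,261.2)),("side",(-.144,0,.06),(309.7,275)),
("top",(-.144,0,.06),(386.5,254.5)),("top",(-.042,.0275,.03),(376.8,223.5)),("top",(-.042,-.0275,.03),(394.5,224.5)),("top",(.06,.033,.03),(377,191.3)),("top",(.06,-.033,.03),(398.5,192.5)),
("side",(-.088,0,.06),(330,265.8)),("top",(-.088,0,.06),(388.5,240.1))]
r=fit_scoop(S);print(r.x,np.degrees(r.x[2]));print(r.fun.reshape(-1,2).round(1).tolist())
def hpt(p,d,y):
    X=p[3]+.066-d*np.cos(p[4]); Z=.136+d*np.sin(p[4]);return [X,y,Z]
M=lambda p:[("side",hpt(p,.164,.032),(282.2,164.2)),("side",hpt(p,.164,-.032),(289.2,176.3)),("top",hpt(p,.164,.032),(279.3,210.5)),("top",hpt(p,.164,-.032),(301.8,215)),
("side",(-.1,-.075,.03),(304.2,220.8)),("side",(-.1,.075,.03),(288,192.5)),("side",(.1,-.075,.03),(363,203.3)),("top",(-.1,.075,.03),(272,209.5)),("top",(-.1,-.075,.03),(318,219.5)),
("top",(.1,.075,.125),(288,142.5)),("top",(.1,-.06,.125),(329.5,151.5))]
f=lambda p:np.concatenate([proj(n,Rz(p[2])@np.array(P)+[p[0],p[1],0])[0]-uv for n,P,uv in M(p)[:9]])
r=least_squares(f,[.57,.12,-.2,-.03,.1],loss="soft_l1");p=r.x
print(p.round(4),np.degrees(p[2]));print(r.fun.reshape(-1,2).round(1).tolist())
W=lambda P:(Rz(p[2])@np.array(P)+[p[0],p[1],0]).round(4)
print("hopper",W((p[3],0,.13)),"hinge",W((p[3]+.066,0,.136)),"handle",W(hpt(p,.164,0)))
for l in ("tube_a","film_roll_box","beaker","timer","cryo_vial"):
    print(l,[(onz("top",d["location"],0).round(3).tolist(),round(d["confidence"],2)) for d in manip.tip_of("top",l)][:3])
E
```

```text
[ 0.48722101 -0.15008689 -0.09470098] -5.425966683974002
[[-0.0, -2.1], [0.2, -0.5], [-0.5, -2.5], [-0.3, -2.7], [-0.5, 0.1], [0.5, 2.3], [1.7, -0.1], [1.9, 0.3], [1.5, -0.5], [1.3, -0.0], [-1.3, -0.0], [-0.5, -2.1]]
[ 0.5753  0.1097 -0.2587 -0.022   0.1629] -14.824483873375556
[[0.2, -0.4], [0.1, 0.1], [0.5, -0.1], [0.3, 0.9], [-1.2, -1.4], [-0.8, -3.4], [2.2, -1.4], [-0.1, -0.5], [1.1, 1.1]]
hopper [0.554  0.1153 0.13  ] hinge [0.6178 0.0984 0.136 ] handle [0.4614 0.1398 0.1626]
tube_a [([0.401, 0.292], 0.51), ([0.398, 0.247], 0.5), ([0.402, -0.154], 0.43)]
film_roll_box [([0.378, 0.432], 0.75)]
beaker [([0.385, 0.085], 0.6)]
timer [([0.377, -0.271], 0.61)]
cryo_vial [([0.384, 0.165], 0.59)]
```

```bash
cat >> h.py <<'E'
def to(x,y,z,ydir=None):
    s=manip.sense();R=s["orientation"];d=np.array([x,y,z])-s["tcp_pos"]
    out=(R.T@d*100).round(1).tolist();yw=0
    if ydir is not None:
        cur=np.degrees(np.arctan2(R[1,1],R[0,1]));yw=-((ydir-cur+90)%180-90)
    print("t",round(s["time"],2),"tcp",s["tcp_pos"].round(4),"q",s["q"].round(0),"F",s["ft_force"].round(1),"w",round(s["width"],3));print("xyz",out,"yaw",round(np.radians(yw),3))
E
python3 -c "
from h import *
to(.4614,.1398,.225,-14.8)"
```

```text
t 1.15 tcp [0.2557 0.515  0.2313] q [55. 12. 88.  0. 80. -9.] F [0.2 0.1 0.3] w 1.0
xyz [-35.1, -24.5, 0.6] yaw 1.368
```

Call:
{"name": "arm_command", "arguments": {"plan": [{"xyz":[-3.4,-2.4,0],"yaw":0.12},{"xyz":[-6.8,-4.8,0],"yaw":0.24},{"xyz":[-10.2,-7.2,0],"yaw":0.36},{"xyz":[-13.6,-9.5,0],"yaw":0.48},{"xyz":[-17,-11.9,0],"yaw":0.6}], "claw": 0.5}}

```text
time: 1.57
tcp_pos: [0.3555, 0.3314, 0.2315]
orientation: [[-0.484, 0.875, 0.001], [0.875, 0.484, 0.0], [-0.0, 0.001, -1.0]]
ft_force: [0.9, 0.2, -0.9]
width: 0.5
```

```bash
python3 -c "
from h import *
to(.4614,.1398,.225,-14.8)"
```

```text
t 1.57 tcp [0.3555 0.3314 0.2315] q [ 33.   1. 100.  -0.  79.   4.] F [ 0.9  0.2 -0.9] w 0.5
xyz [-21.9, -0.0, 0.6] yaw 0.763
```

Call:
{"name": "arm_command", "arguments": {"plan": [{"xyz":[-3.9,0,0],"yaw":0.12},{"xyz":[-7.9,0,0],"yaw":0.24},{"xyz":[-11.9,0,0],"yaw":0.36},{"xyz":[-15.9,0,0],"yaw":0.48},{"xyz":[-19.8,0,0.3],"yaw":0.6}]}}

```text
time: 1.98
tcp_pos: [0.4529, 0.1582, 0.2292]
orientation: [[0.096, 0.995, 0.002], [0.995, -0.096, 0.0], [0.001, 0.002, -1.0]]
ft_force: [0.9, 0.8, -0.5]
width: 0.497
```

```bash
python3 -c "
from h import *
to(.4614,.1398,.215,-14.8)"
```

```text
t 1.98 tcp [0.4529 0.1582 0.2292] q [  9.   0. 101.   0.  78.  14.] F [ 0.9  0.8 -0.5] w 0.497
xyz [-1.8, 1.0, 1.4] yaw 0.162
```

Call:
{"name": "arm_command", "arguments": {"plan": [{"xyz":[-1.2,0.7,0.8],"yaw":0.1},{"xyz":[-1.8,1.0,1.4],"yaw":0.162},{"xyz":[-1.8,1.0,1.4],"yaw":0.162}]}}

```text
time: 2.23
tcp_pos: [0.4599, 0.1393, 0.2131]
orientation: [[0.254, 0.967, -0.002], [0.967, -0.254, -0.001], [-0.001, -0.002, -1.0]]
ft_force: [-1.4, 0.5, -0.2]
width: 0.504
```

```bash
python3 -c "
from h import *
snap('side','pics/s1.png');snap('top','pics/t1.png')
crop('','pics/s1.png','pics/s1c.png',(250,90,380,220),4)
crop('','pics/t1.png','pics/t1c.png',(255,130,355,255),5)
im=np.hstack([cv2.imread('pics/s1c.png'),np.pad(cv2.imread('pics/t1c.png'),((0,0),(0,0),(0,0)))[:520,:280*1]]);
to(.4614,.1398,.144,-14.8)"
```

```text
t 2.33 tcp [0.4599 0.1412 0.2142] q [  7.   1. 102.   0.  77.  21.] F [0.5 0.9 0.9] w 0.502
xyz [-0.1, 0.2, 7.0] yaw 0.007
```

View pics/s1c.png

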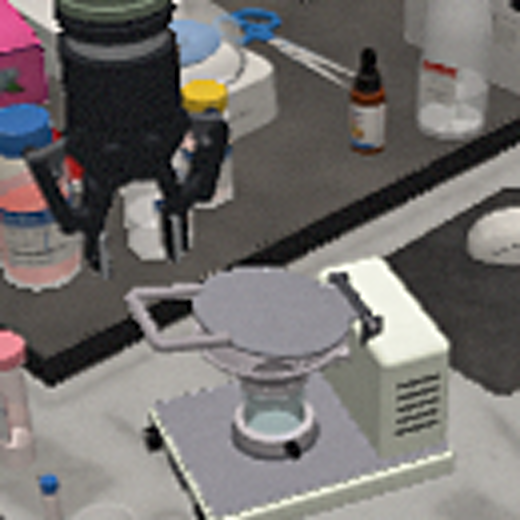

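View pics/t1c.png

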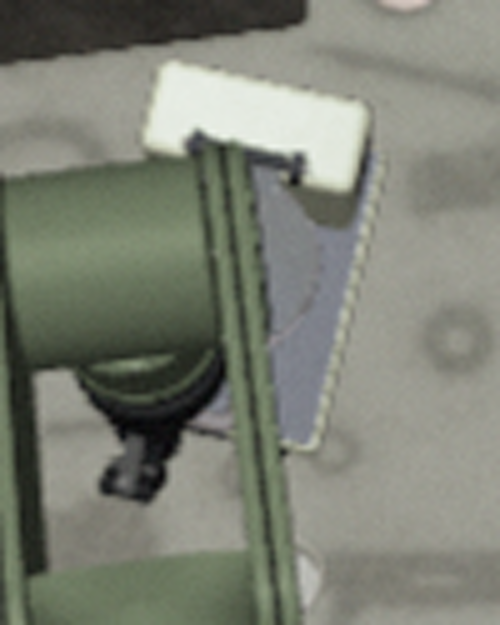

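The gripper hangs in line over the bar: fingertips at crop px (100,270) and (180,260), bar at about (145,315). Next I'll lower it.

Call:
{"name": "arm_command", "arguments": {"plan": [{"xyz":[0,0.1,2.5],"yaw":0},{"xyz":[0,0.2,5],"yaw":0},{"xyz":[0,0.2,6.9],"yaw":0},{"xyz":[0,0.2,6.9],"yaw":0}]}}

```text
time: 2.67
tcp_pos: [0.4584, 0.1414, 0.1417]
orientation: [[0.246, 0.969, -0.008], [0.969, -0.246, -0.001], [-0.003, -0.008, -1.0]]
ft_force: [-1.5, 0.3, -0.2]
width: 0.498
```

```bash
python3 -c "
from h import *
snap('side','pics/s2.png')
crop('','pics/s2.png','pics/s2c.png',(250,90,380,220),5)
print(proj('side',manip.sense()['tcp_pos']),proj('side',[.4614,.1398,.1626]))
to(.4614,.1398,.144,-14.8)"
```

```text
[[285.55228822 175.21663679]] [[285.82952281 170.00311177]]
t 2.72 tcp [0.4599 0.1415 0.1438] q [  7.   6. 106.   0.  68.  21.] F [-0.1  0.3  0.4] w 0.502
xyz [-0.1, 0.2, -0.0] yaw 0.009
```

View pics/s2c.png

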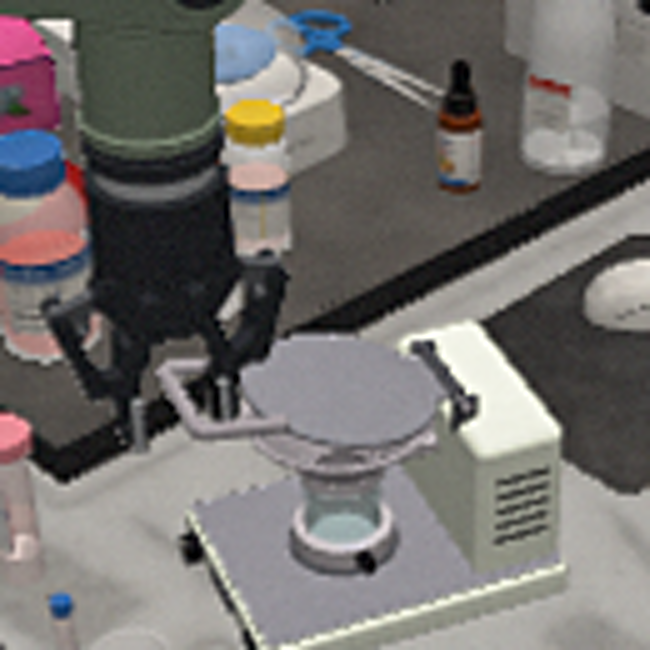

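The fingers straddle the bar, one at crop (138,440) in front and one at (225,400) behind. Closing now.

Call:
{"name": "arm_command", "arguments": {"plan": [{"xyz":[0,0,0],"yaw":0},{"xyz":[0,0,0],"yaw":0},{"xyz":[0,0,0],"yaw":0},{"xyz":[0,0,0],"yaw":0}], "claw": 0}}

```text
time: 3.05
tcp_pos: [0.4613, 0.1418, 0.1464]
orientation: [[0.249, 0.969, -0.001], [0.969, -0.249, 0.002], [0.002, -0.001, -1.0]]
ft_force: [-4.3, 3.1, 0.6]
width: 0.092
```

Run:
```python
from h import *
to(.4614,.1398,.144,-14.8)
s=manip.sense();p=s["tcp_pos"]
# arc: hinge (.6178,.0984,.136), direction mill x
e=np.array([np.cos(np.radians(-14.8)),np.sin(np.radians(-14.8)),0]);h=np.array([.6178,.0984,.136])
g=p+[0,0,.019]; a0=np.arctan2(g[2]-.136,-(g-h)@e);print("a0",a0,"r",np.hypot(g[2]-.136,(g-h)@e))
a0=.163
pts=lambda a:(-.164*np.cos(a)*100,.164*np.sin(a)*100)
for a in np.arange(a0,1.95,.08): print(round(a,3),"dy(mill x) %.2f dz(down) %.2f"%(pts(a)[0]-pts(a0)[0],-(pts(a)[1]-pts(a0)[1])))
```

```text
t 3.05 tcp [0.4613 0.1418 0.1464] q [  7.   6. 106.   0.  68.  21.] F [-4.3  3.1  0.6] w 0.092
xyz [-0.2, 0.1, 0.2] yaw 0.007
a0 0.17904267290373763 r 0.16499157697055863
0.163 dy(mill x) 0.00 dz(down) -0.00
0.243 dy(mill x) 0.26 dz(down) -1.28
0.323 dy(mill x) 0.63 dz(down) -2.54
0.403 dy(mill x) 1.10 dz(down) -3.77
0.483 dy(mill x) 1.66 dz(down) -4.96
0.563 dy(mill x) 2.31 dz(down) -6.09
0.643 dy(mill x) 3.06 dz(down) -7.17
0.723 dy(mill x) 3.89 dz(down) -8.19
0.803 dy(mill x) 4.79 dz(down) -9.14
0.883 dy(mill x) 5.77 dz(down) -10.01
0.963 dy(mill x) 6.82 dz(down) -10.80
1.043 dy(mill x) 7.92 dz(down) -11.51
1.123 dy(mill x) 9.08 dz(down) -12.12
1.203 dy(mill x) 10.29 dz(down) -12.64
1.283 dy(mill x) 11.53 dz(down) -13.06
1.363 dy(mill x) 12.80 dz(down) -13.39
1.443 dy(mill x) 14.09 dz(down) -13.60
1.523 dy(mill x) 15.40 dz(down) -13.72
1.603 dy(mill x) 16.71 dz(down) -13.73
1.683 dy(mill x) 18.02 dz(down) -13.64
1.763 dy(mill x) 19.32 dz(down) -13.44
1.843 dy(mill x) 20.59 dz(down) -13.13
1.923 dy(mill x) 21.84 dz(down) -12.73
```

Call:
{"name": "arm_command", "arguments": {"plan": [{"xyz":[0,0.3,-1.3],"yaw":0},{"xyz":[0,0.6,-2.5],"yaw":0},{"xyz":[0,1.1,-3.8],"yaw":0},{"xyz":[0,1.7,-5.0],"yaw":0},{"xyz":[0,2.3,-6.1],"yaw":0}]}}

```text
time: 3.47
tcp_pos: [0.4838, 0.1362, 0.2073]
orientation: [[0.249, 0.969, -0.001], [0.969, -0.249, 0.003], [0.002, -0.001, -1.0]]
ft_force: [0.7, 4.0, -3.8]
width: 0.092
```

Run:
```python
from h import *
snap('side','pics/s3.png')
crop('','pics/s3.png','pics/s3c.png',(250,70,380,220),4)
to(.4614,.1398,.144,-14.8)
```

```text
t 3.52 tcp [0.4855 0.1358 0.21  ] q [  6.   4. 100.   0.  76.  20.] F [-7.5  3.5  6.4] w 0.094
xyz [-0.2, -2.4, 6.6] yaw 0.007
```

View pics/s3c.png

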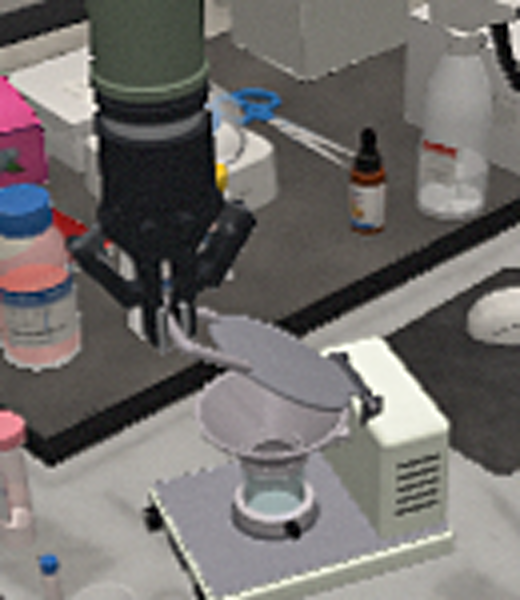

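The cover is about 30° up and the bar is firmly held. Continuing along the arc.

Call:
{"name": "arm_command", "arguments": {"plan": [{"xyz":[0,1.2,-1.6],"yaw":0},{"xyz":[0,2.5,-3.0],"yaw":0},{"xyz":[0,4.0,-4.3],"yaw":0},{"xyz":[0,5.6,-5.4],"yaw":0},{"xyz":[0,7.4,-6.3],"yaw":0}]}}

```text
time: 3.93
tcp_pos: [0.5559, 0.1184, 0.2727]
orientation: [[0.248, 0.969, 0.001], [0.969, -0.248, 0.004], [0.004, -0.0, -1.0]]
ft_force: [-3.1, 6.8, 4.1]
width: 0.091
```

Run:
```python
from h import *
to(.4614,.1398,.144,-14.8)
```

```text
t 3.93 tcp [0.5559 0.1184 0.2727] q [ 3.  9. 86.  0. 84. 18.] F [-3.1  6.8  4.1] w 0.091
xyz [-0.3, -9.7, 12.9] yaw 0.008
```

Call:
{"name": "arm_command", "arguments": {"plan": [{"xyz":[0,1.9,-0.7],"yaw":0},{"xyz":[0,3.8,-1.1],"yaw":0},{"xyz":[0,5.7,-1.3],"yaw":0},{"xyz":[0,7.7,-1.3],"yaw":0},{"xyz":[0,9.6,-1.1],"yaw":0}]}}

```text
time: 4.35
tcp_pos: [0.6512, 0.0946, 0.2839]
orientation: [[0.248, 0.969, 0.006], [0.969, -0.248, 0.004], [0.005, 0.005, -1.0]]
ft_force: [-0.4, 8.3, -2.6]
width: 0.086
```

Run:
```python
from h import *
snap('side','pics/s4.png')
crop('','pics/s4.png','pics/s4c.png',(250,50,400,220),4)
to(.4614,.1398,.144,-14.8)
```

```text
t 4.4 tcp [0.6547 0.0938 0.2831] q [ 1. 20. 72.  0. 87. 15.] F [3.4 6.7 8.7] w 0.091
xyz [-0.5, -20.0, 13.7] yaw 0.007
```

View pics/s4c.png

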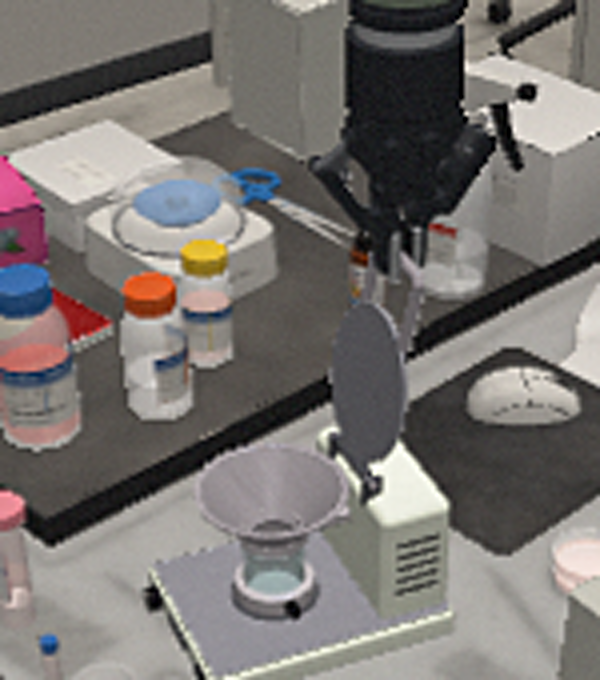

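Call:
{"name": "arm_command", "arguments": {"plan": [{"xyz":[0,1.0,0.2],"yaw":0},{"xyz":[0,1.7,0.4],"yaw":0},{"xyz":[0,2.1,0.6],"yaw":0},{"xyz":[0,2.4,0.7],"yaw":0},{"xyz":[0,2.4,0.7],"yaw":0}]}}

```text
time: 4.82
tcp_pos: [0.6699, 0.0902, 0.278]
orientation: [[0.247, 0.969, -0.004], [0.969, -0.247, 0.006], [0.004, -0.005, -1.0]]
ft_force: [-14.9, 8.8, 13.1]
width: 0.086
```

Run:
```python
from h import *
to(.4614,.1398,.144,-14.8)
e=np.array([np.cos(np.radians(-14.8)),np.sin(np.radians(-14.8)),0]);h=np.array([.6178,.0984,.136])
g=manip.sense()["tcp_pos"]+[0,0,.019];print(np.arctan2(g[2]-.136,-(g-h)@e))
```

```text
t 4.82 tcp [0.6699 0.0902 0.278 ] q [ 0. 23. 69.  0. 89. 14.] F [-14.9   8.8  13.1] w 0.086
xyz [-0.4, -21.4, 13.5] yaw 0.009
1.885951894114693
```

Call:
{"name": "arm_command", "arguments": {"plan": [{"xyz":[0,0.4,0.1],"yaw":0},{"xyz":[0,0.4,0.1],"yaw":0}]}}

```text
time: 4.98
tcp_pos: [0.6701, 0.0902, 0.2779]
orientation: [[0.246, 0.969, -0.012], [0.969, -0.246, 0.007], [0.003, -0.013, -1.0]]
ft_force: [-26.6, 9.4, 20.0]
width: 0.089
```

The cover is at its stop: force is rising and the TCP no longer moves. Now I'll ease off, release and rise.

Call:
{"name": "arm_command", "arguments": {"plan": [{"xyz":[0,-0.6,-0.2],"yaw":0},{"xyz":[0,-0.6,-0.2],"yaw":0},{"xyz":[0,-0.6,-0.2],"yaw":0}], "claw": 0.45}}

```text
time: 5.23
tcp_pos: [0.6711, 0.0866, 0.2754]
orientation: [[0.249, 0.968, 0.003], [0.968, -0.249, -0.001], [-0.0, 0.004, -1.0]]
ft_force: [-0.1, -0.6, -0.4]
width: 0.452
```

Call:
{"name": "arm_command", "arguments": {"plan": [{"xyz":[0,0,-1.5],"yaw":0},{"xyz":[0,0,-4],"yaw":0},{"xyz":[0,0,-6],"yaw":0},{"xyz":[0,-2,-6],"yaw":0}]}}

```text
time: 5.57
tcp_pos: [0.6557, 0.0899, 0.3391]
orientation: [[0.252, 0.968, 0.012], [0.968, -0.252, -0.002], [0.001, 0.012, -1.0]]
ft_force: [-0.3, -0.4, 1.6]
width: 0.449
```

Run:
```python
from h import *
snap('side','pics/s5.png')
crop('','pics/s5.png','pics/s5c.png',(250,50,400,220),4)
sp=np.array([.4872,-.1501,0]);yaw=-.0947
g=Rz(yaw)@np.array([-.088,0,.06])+sp;print(g)
to(g[0],g[1],.30,84.6)
```

```text
[ 0.3995943  -0.14177885  0.06      ]
t 5.62 tcp [0.6504 0.092  0.3374] q [ 1. 19. 68. -0. 94. 15.] F [-2.8  2.6 -0.2] w 0.453
xyz [-28.9, -18.5, 3.7] yaw 1.412
```

View pics/s5c.png

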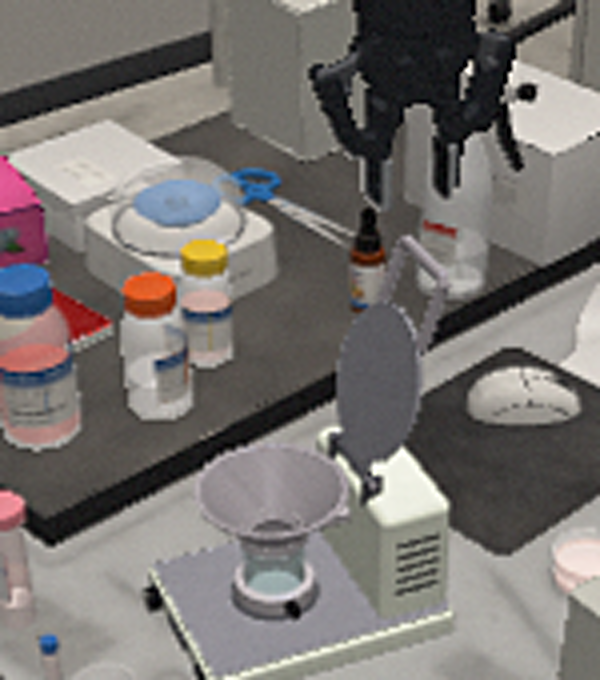

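The cover stands fully open and untouched, with the bar at crop px (405–445, 240–285). Next is the scoop. I'll grip the handle a bit further back, at x=-105 mm.

Call:
{"name": "arm_command", "arguments": {"plan": [{"xyz":[-1.5,-3.6,0],"yaw":0.12},{"xyz":[-4,-6.5,0],"yaw":0.24},{"xyz":[-7,-9,0],"yaw":0.36},{"xyz":[-10,-11.5,0],"yaw":0.48},{"xyz":[-13,-14,0.5],"yaw":0.6}]}}

```text
time: 6.03
tcp_pos: [0.4823, -0.0003, 0.3295]
orientation: [[0.756, 0.654, 0.002], [0.654, -0.756, -0.001], [0.0, 0.002, -1.0]]
ft_force: [0.6, 0.1, 1.5]
width: 0.45
```

Run:
```python
from h import *
sp=np.array([.4872,-.1501,0]);yaw=-.0947
g=Rz(yaw)@np.array([-.105,0,.06])+sp;print(g)
to(g[0],g[1],.20,84.6)
```

```text
[ 0.38267047 -0.14017136  0.06      ]
t 6.03 tcp [ 4.823e-01 -3.000e-04  3.295e-01] q [-10.  -3.  93.  -0.  90.  39.] F [0.6 0.1 1.5] w 0.45
xyz [-16.7, 4.0, 13.0] yaw 0.807
```

Call:
{"name": "arm_command", "arguments": {"plan": [{"xyz":[-3,0.7,2],"yaw":0.12},{"xyz":[-6,1.5,4],"yaw":0.24},{"xyz":[-9,2.2,6],"yaw":0.36},{"xyz":[-12,2.9,8],"yaw":0.48},{"xyz":[-15,3.6,10],"yaw":0.6}]}}

```text
time: 6.45
tcp_pos: [0.3928, -0.1266, 0.2283]
orientation: [[0.994, 0.112, 0.001], [0.112, -0.994, -0.001], [0.0, 0.001, -1.0]]
ft_force: [1.1, -0.7, -1.0]
width: 0.452
```

Run:
```python
from h import *
to(.3827,-.1402,.15,84.6)
```

```text
t 6.45 tcp [ 0.3928 -0.1266  0.2283] q [-30.  -9. 110.  -0.  79.  54.] F [ 1.1 -0.7 -1. ] w 0.452
xyz [-1.2, 1.2, 7.8] yaw 0.207
```

Call:
{"name": "arm_command", "arguments": {"plan": [{"xyz":[-0.6,0.6,3],"yaw":0.1},{"xyz":[-1.2,1.2,6],"yaw":0.207},{"xyz":[-1.2,1.2,7.8],"yaw":0.207},{"xyz":[-1.2,1.2,7.8],"yaw":0.207}]}}

```text
time: 6.78
tcp_pos: [0.3795, -0.1373, 0.1468]
orientation: [[0.996, -0.09, -0.008], [-0.09, -0.996, 0.005], [-0.009, -0.004, -1.0]]
ft_force: [-1.1, 0.2, -0.4]
width: 0.45
```

Run:
```python
from h import *
snap('side','pics/s6.png')
crop('','pics/s6.png','pics/s6c.png',(270,180,420,300),5)
snap('top','pics/t6.png')
crop('','pics/t6.png','pics/t6c.png',(340,150,440,270),5)
to(.3827,-.1402,.041,84.6)
```

```text
t 6.88 tcp [ 0.383  -0.1385  0.151 ] q [-32.  -4. 115.  -0.  69.  63.] F [0.9 0.2 0. ] w 0.452
xyz [-0.0, 0.2, 11.0] yaw 0.006
```

View pics/s6c.png

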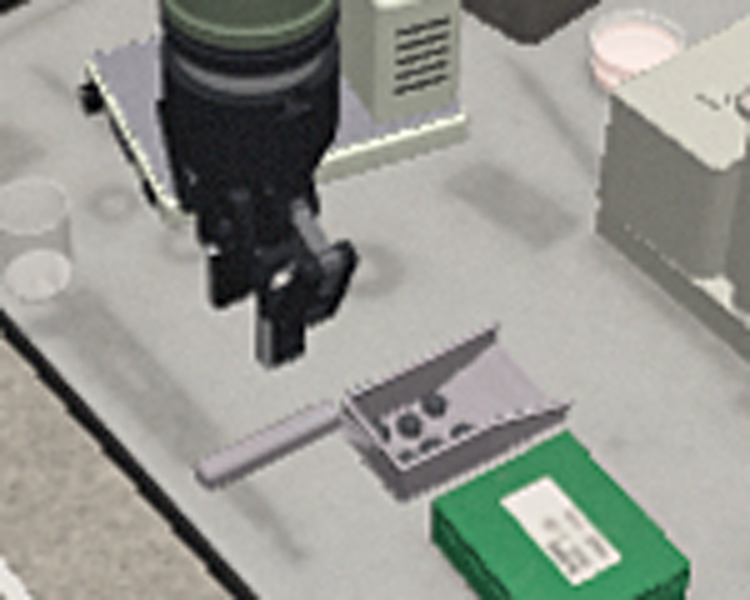

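View pics/t6c.png

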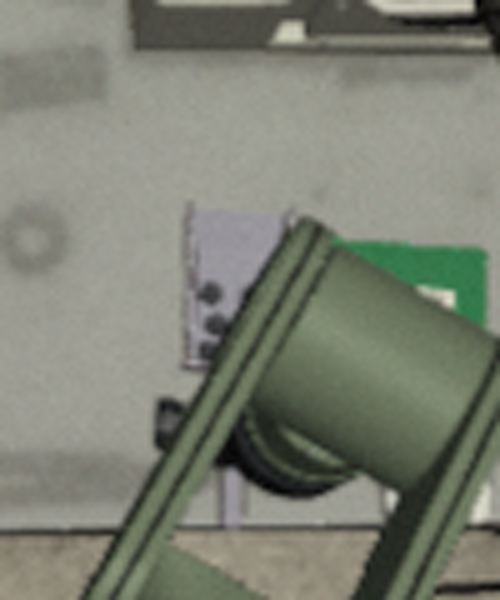

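The gripper hangs over the handle: fingertips at crop px (280,350), handle at (270,440). The balls are still in the pan. Now I'll lower and close.

Call:
{"name": "arm_command", "arguments": {"plan": [{"xyz":[0,0.1,3.5],"yaw":0},{"xyz":[0,0.2,7],"yaw":0},{"xyz":[0,0.2,9.5],"yaw":0},{"xyz":[0,0.2,10.9],"yaw":0},{"xyz":[0,0.2,10.9],"yaw":0}]}}

```text
time: 7.3
tcp_pos: [0.3824, -0.1395, 0.041]
orientation: [[0.996, -0.087, -0.003], [-0.087, -0.996, 0.002], [-0.003, -0.001, -1.0]]
ft_force: [-0.7, 0.6, 0.0]
width: 0.451
```

Run:
```python
from h import *
snap('side','pics/s7.png')
crop('','pics/s7.png','pics/s7c.png',(270,180,420,300),5)
to(.3827,-.1402,.041,84.6)
```

```text
t 7.35 tcp [ 0.3836 -0.1403  0.0425] q [-32.   7. 120.  -0.  53.  63.] F [0.6 0.3 0. ] w 0.448
xyz [-0.1, 0.0, 0.2] yaw 0.007
```

View pics/s7c.png

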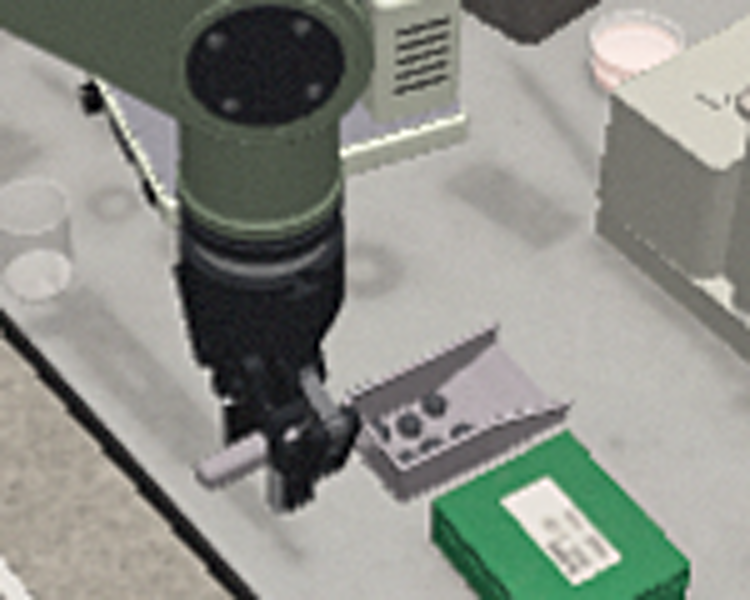

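The handle passes between the fingers at crop px (280,440). Closing.

Call:
{"name": "arm_command", "arguments": {"plan": [{"xyz":[0,0,0],"yaw":0},{"xyz":[0,0,0],"yaw":0},{"xyz":[0,0,0],"yaw":0},{"xyz":[0,0,0],"yaw":0},{"xyz":[0,0,0],"yaw":0}], "claw": 0}}

```text
time: 7.77
tcp_pos: [0.3848, -0.1413, 0.0439]
orientation: [[0.996, -0.088, 0.004], [-0.088, -0.996, -0.003], [0.004, 0.002, -1.0]]
ft_force: [-0.5, -0.5, 4.6]
width: 0.15
```

Call:
{"name": "arm_command", "arguments": {"plan": [{"xyz":[0,0,-0.5],"yaw":0},{"xyz":[0,0,-1.2],"yaw":0},{"xyz":[0,0,-1.2],"yaw":0}]}}

```text
time: 8.02
tcp_pos: [0.383, -0.1401, 0.0551]
orientation: [[0.996, -0.088, 0.0], [-0.088, -0.996, -0.0], [0.0, 0.0, -1.0]]
ft_force: [0.3, 0.5, -2.1]
width: 0.146
```

Run:
```python
from h import *
snap('side','pics/s8.png')
crop('','pics/s8.png','pics/s8c.png',(270,180,420,300),5)
to(.3827,-.1402,.041,84.6)
```

```text
t 8.07 tcp [ 0.3829 -0.14    0.0547] q [-32.   6. 120.  -0.  55.  63.] F [-0.5 -0.  -1. ] w 0.151
xyz [-0.0, 0.0, 1.4] yaw 0.006
```

View pics/s8c.png

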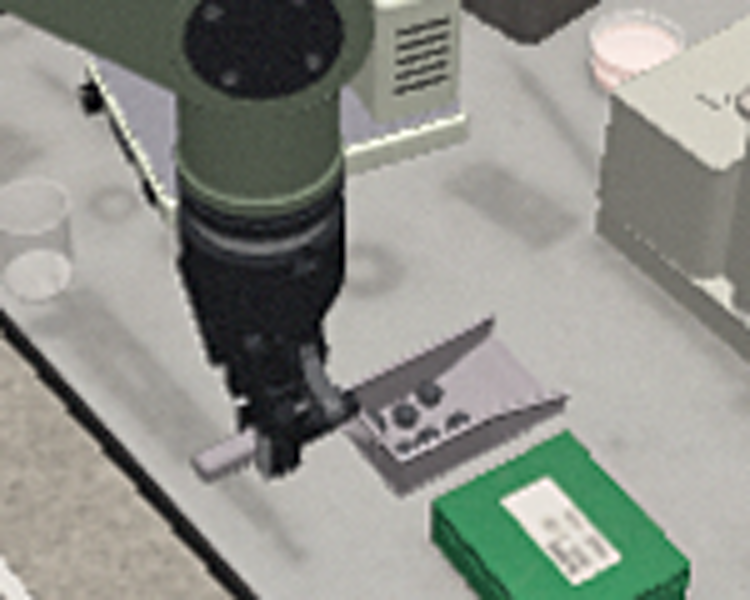

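```bash
cat >> h.py <<'E'
def Ry(a): return np.array([[np.cos(a),0,np.sin(a)],[0,1,0],[-np.sin(a),0,np.cos(a)]])
# scoop points model; pose p=(x,y,z,yaw,pitch) pitch>0 = nose down, about grip
G=np.array([-.105,0,.06])
def sc(p,P): return Rz(p[3])@(Ry(p[4])@(np.array(P)-G))+np.array(p[:3])
PT=dict(BL=(-.042,.0275,.03),BR=(-.042,-.0275,.03),FL=(.06,.033,.03),FR=(.06,-.033,.03),TAIL=(-.144,0,.06),BRb=(-.042,-.0275,0))
E
python3 - <<'E'
from h import *
a=cv2.imread('pics/s7.png');b=cv2.imread('pics/s8.png')
g=lambda i:cv2.cvtColor(i,cv2.COLOR_BGR2GRAY)
s6=g(a)
pts=np.float32([[369.4,245.2],[383.6,261.3],[350,280],[349.7,273.7],[311,275.5],[353,265],[357,261],[344,258]]).reshape(-1,1,2)
q,st,e=cv2.calcOpticalFlowPyrLK(s6,g(b),pts,None,winSize=(9,9),maxLevel=2)
print((q-pts).reshape(-1,2).round(2),st.ravel())
p0=[.3827,-.1402,.06,-.0947,0]
for k in PT:
    for dz,pi in((.012,0),(.012,.06),(.012,.1)):
        u0=proj('side',sc(p0,PT[k]))[0];p=[.3827,-.1402,.06+dz,-.0947,pi];print(k,pi,u0.round(1),(proj('side',sc(p,PT[k]))[0]-u0).round(1))
E
```

```text
[[ -0.67  -1.93]
 [ -0.41  -1.78]
 [ -0.23  -1.3 ]
 [ -0.41  -1.67]
 [-22.02 -25.02]
 [ -0.82  -1.9 ]
 [ -0.91  -2.03]
 [ -0.1   -1.82]] [1 1 1 1 1 1 1 1]
BL 0 [338.3 259.2] [ 0. -3.]
BL 0.06 [338.3 259.2] [-0.6 -1.8]
BL 0.1 [338.3 259.2] [-1.1 -1. ]
BR 0 [349.9 273.2] [ 0.1 -3. ]
BR 0.06 [349.9 273.2] [-0.6 -1.8]
BR 0.1 [349.9 273.2] [-1.  -0.9]
FL 0 [368.8 242.8] [ 0.2 -3. ]
FL 0.06 [368.8 242.8] [-0.6 -0.2]
FL 0.1 [368.8 242.8] [-1.2  1.6]
FR 0 [383.4 258.5] [ 0.4 -3. ]
FR 0.06 [383.4 258.5] [-0.6 -0.2]
FR 0.1 [383.4 258.5] [-1.3  1.7]
TAIL 0 [309.2 275.1] [-0.2 -3.1]
TAIL 0.06 [309.2 275.1] [-0.2 -3.8]
TAIL 0.1 [309.2 275.1] [-0.2 -4.2]
BRb 0 [349.6 280.6] [ 0.1 -2.9]
BRb 0.06 [349.6 280.6] [-1.1 -1.4]
BRb 0.1 [349.6 280.6] [-2.  -0.4]
```

The scoop lifted level, with optical flow near -1.8 px everywhere. The tool can only yaw, so tipping has to come from the scoop pivoting in the pads. I'll test close to the table, where it's safe, whether a looser grip lets the nose sink.

Call:
{"name": "arm_command", "arguments": {"plan": [{"xyz":[0,0,-0.5],"yaw":0},{"xyz":[0,0,-0.5],"yaw":0},{"xyz":[0,0,-0.5],"yaw":0}], "claw": 0.13}}

```text
time: 8.32
tcp_pos: [0.3829, -0.1401, 0.0594]
orientation: [[0.996, -0.088, 0.0], [-0.088, -0.996, -0.0], [0.0, 0.0, -1.0]]
ft_force: [-0.3, -1.2, -1.7]
width: 0.151
```

```bash
cat >> h.py <<'E'
def flow(fa,fb,pts):
    g=lambda i:cv2.cvtColor(cv2.imread(i),cv2.COLOR_BGR2GRAY)
    pts=np.float32(pts).reshape(-1,1,2)
    q,st,e=cv2.calcOpticalFlowPyrLK(g(fa),g(fb),pts,None,winSize=(9,9),maxLevel=2)
    print((q-pts).reshape(-1,2).round(2).tolist())
E
python3 - <<'E'
from h import *
snap('side','pics/s9.png')
flow('pics/s7.png','pics/s9.png',[[369.4,245.2],[383.6,261.3],[350,280],[349.7,273.7]])
to(.3827,-.1402,.041,84.6)
E
```

```text
[[-0.6600000262260437, -2.950000047683716], [-0.3100000023841858, -2.819999933242798], [-0.27000001072883606, -2.319999933242798], [-0.4000000059604645, -2.680000066757202]]
t 8.37 tcp [ 0.3828 -0.14    0.0592] q [-32.   5. 119.  -0.  55.  63.] F [ 0.   0.3 -2.4] w 0.152
xyz [-0.0, 0.0, 1.8] yaw 0.006
```

Call:
{"name": "arm_command", "arguments": {"plan": [{"xyz":[0,0,0],"yaw":0},{"xyz":[0,0,0],"yaw":0}], "claw": 0.15}}

```text
time: 8.53
tcp_pos: [0.3827, -0.1399, 0.059]
orientation: [[0.996, -0.088, -0.001], [-0.088, -0.996, 0.0], [-0.001, -0.0, -1.0]]
ft_force: [-0.1, 1.4, -1.4]
width: 0.154
```

Run:
```python
from h import *
snap('side','pics/s10.png')
flow('pics/s7.png','pics/s10.png',[[369.4,245.2],[383.6,261.3],[350,280],[349.7,273.7]])
to(.3827,-.1402,.041,84.6)
```

```text
[[-0.7900000214576721, -2.740000009536743], [-0.4000000059604645, -2.740000009536743], [-0.3400000035762787, -2.3499999046325684], [-0.5, -2.5999999046325684]]
t 8.58 tcp [ 0.3828 -0.14    0.0591] q [-32.   5. 119.  -0.  55.  63.] F [-0.4  0.1 -1.5] w 0.158
xyz [-0.0, 0.0, 1.8] yaw 0.006
```

Call:
{"name": "arm_command", "arguments": {"plan": [{"xyz":[0,0,0],"yaw":0},{"xyz":[0,0,0],"yaw":0}], "claw": 0.16}}

```text
time: 8.75
tcp_pos: [0.3829, -0.14, 0.0592]
orientation: [[0.996, -0.088, -0.0], [-0.088, -0.996, 0.0], [-0.0, -0.0, -1.0]]
ft_force: [0.4, -0.9, -1.6]
width: 0.16
```

Run:
```python
from h import *
snap('side','pics/s11.png')
flow('pics/s7.png','pics/s11.png',[[369.4,245.2],[383.6,261.3],[350,280],[349.7,273.7]])
to(.3827,-.1402,.041,84.6)
```

```text
[[-1.7699999809265137, 1.5499999523162842], [-1.3600000143051147, 1.4500000476837158], [-1.8899999856948853, 0.1899999976158142], [-1.6200000047683716, -0.27000001072883606]]
t 8.8 tcp [ 0.3829 -0.1401  0.0592] q [-32.   5. 119.  -0.  55.  63.] F [-0.1  0.3 -1.7] w 0.162
xyz [-0.0, 0.0, 1.8] yaw 0.006
```

At claw 0.16 the scoop pivots nose-down under its own weight and stays held, so I can pour with a controlled loosening over the hopper. I'll level it on the table and re-tighten before carrying.

Call:
{"name": "arm_command", "arguments": {"plan": [{"xyz":[0,0,0.5],"yaw":0},{"xyz":[0,0,1.0],"yaw":0},{"xyz":[0,0,1.2],"yaw":0},{"xyz":[0,0,1.2],"yaw":0}], "claw": 0.16}}

```text
time: 9.13
tcp_pos: [0.3825, -0.1399, 0.0467]
orientation: [[0.996, -0.088, -0.001], [-0.088, -0.996, 0.0], [-0.001, -0.0, -1.0]]
ft_force: [-2.5, 0.3, 1.5]
width: 0.161
```

Call:
{"name": "arm_command", "arguments": {"plan": [{"xyz":[0,0,0],"yaw":0},{"xyz":[0,0,0],"yaw":0},{"xyz":[0,0,0],"yaw":0},{"xyz":[0,0,-0.5],"yaw":0},{"xyz":[0,0,-1.5],"yaw":0}], "claw": 0}}

```text
time: 9.55
tcp_pos: [0.3819, -0.1393, 0.0615]
orientation: [[0.996, -0.088, -0.002], [-0.088, -0.996, 0.002], [-0.003, -0.002, -1.0]]
ft_force: [0.1, -0.0, -1.0]
width: 0.148
```

Run:
```python
from h import *
snap('side','pics/s12.png')
flow('pics/s7.png','pics/s12.png',[[369.4,245.2],[383.6,261.3],[350,280],[349.7,273.7]])
crop('','pics/s12.png','pics/s12c.png',(270,180,420,300),5)
to(.3827,-.1402,.041,84.6)
```

```text
[[-0.9399999976158142, -1.909999966621399], [-0.8799999952316284, -1.7100000381469727], [-1.0499999523162842, -1.940000057220459], [-0.9900000095367432, -2.1700000762939453]]
t 9.6 tcp [ 0.3839 -0.1405  0.0639] q [-32.   5. 119.   0.  56.  63.] F [ 0.5 -0.3 -0.5] w 0.148
xyz [-0.1, -0.0, 2.3] yaw 0.006
```

View pics/s12c.png

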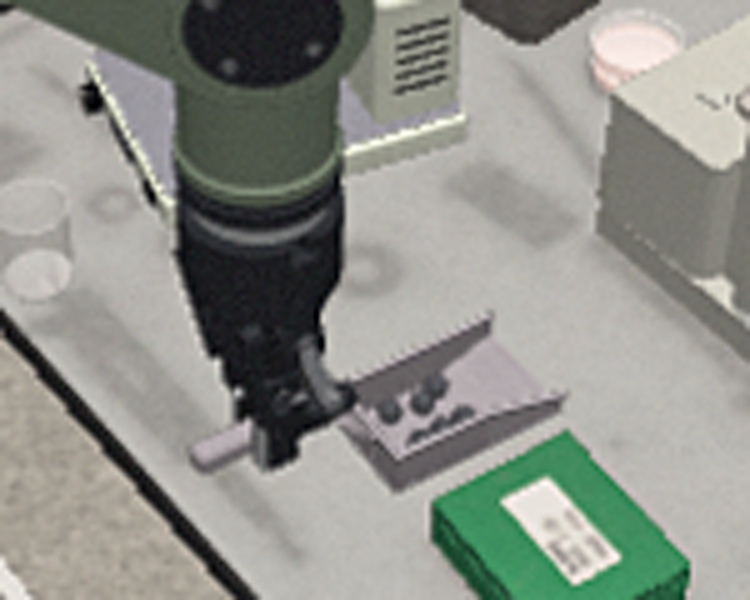

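Near level (about 2° nose-down), balls inside. Next I'll lift and check that the hold isn't creeping.

Call:
{"name": "arm_command", "arguments": {"plan": [{"xyz":[0,0,-2],"yaw":0},{"xyz":[0,0,-5],"yaw":0},{"xyz":[0,0,-8.5],"yaw":0},{"xyz":[0,0,-12],"yaw":0},{"xyz":[0,0,-15],"yaw":0}]}}

```text
time: 10.02
tcp_pos: [0.3833, -0.1402, 0.2147]
orientation: [[0.996, -0.088, 0.002], [-0.088, -0.996, -0.001], [0.002, 0.001, -1.0]]
ft_force: [-0.3, -1.4, -1.9]
width: 0.15
```

Call:
{"name": "arm_command", "arguments": {"plan": [{"xyz":[0,0,-3],"yaw":0},{"xyz":[0,0,-6],"yaw":0},{"xyz":[0,0,-8],"yaw":0},{"xyz":[0,0,-8],"yaw":0}]}}

```text
time: 10.35
tcp_pos: [0.3857, -0.1417, 0.2979]
orientation: [[0.996, -0.088, 0.01], [-0.088, -0.996, -0.006], [0.01, 0.005, -1.0]]
ft_force: [-0.7, -0.3, -0.9]
width: 0.146
```

Run:
```python
from h import *
snap('side','pics/s13.png');snap('top','pics/t13.png')
crop('','pics/s13.png','pics/s13c.png',(270,80,420,220),5)
crop('','pics/t13.png','pics/t13c.png',(255,130,455,265),4)
to(.4244,.1496,.275,75.2)
print(proj('side',[.554,.1153,.13]),proj('top',[.554,.1153,.13]))
```

```text
t 10.45 tcp [ 0.3832 -0.1402  0.2926] q [-32. -12. 105.   0.  87.  63.] F [-0.6  0.5 -1.8] w 0.149
xyz [1.5, -29.2, 1.7] yaw 0.17
[[317.8937215  171.23494845]] [[300.19883617 183.30941433]]
```

View pics/s13c.png

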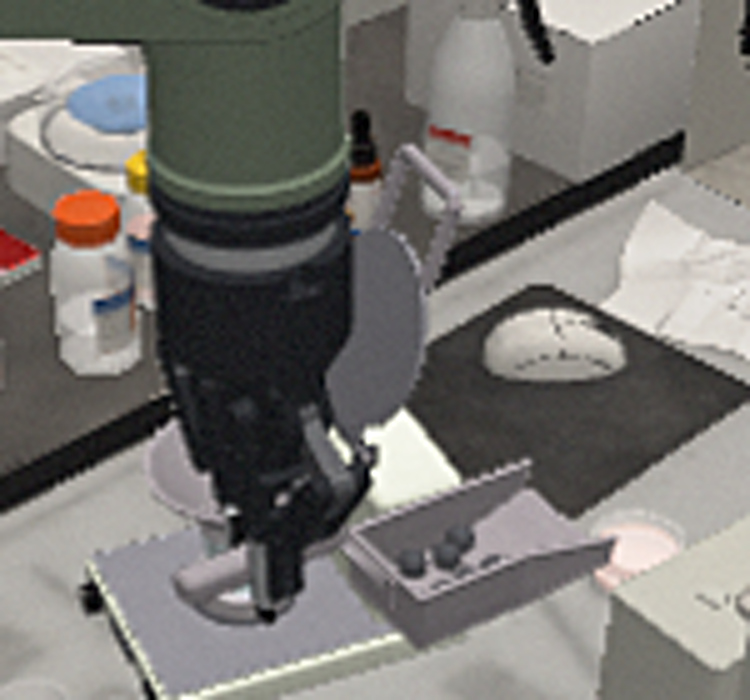

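View pics/t13c.png

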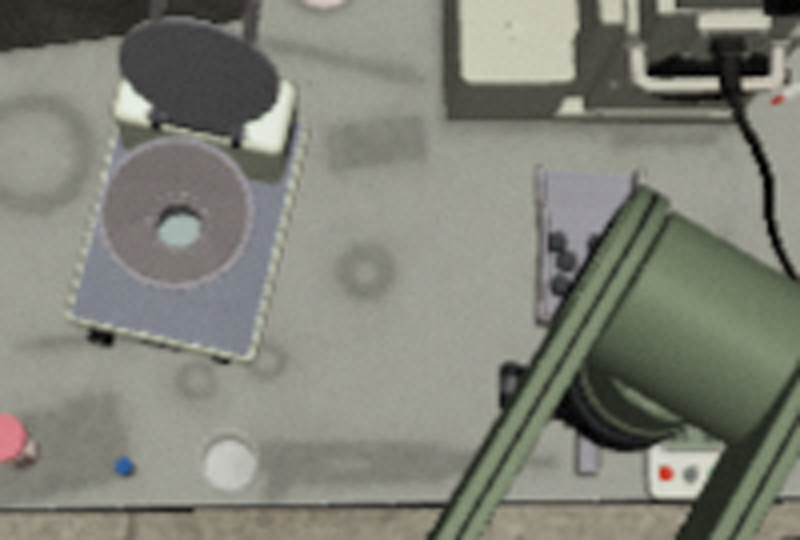

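```bash
cat >> h.py <<'E'
def fit5(obs,x0):
    f=lambda p:np.concatenate([proj(n,sc(p,PT[k]))[0]-uv for n,k,uv in obs])
    r=least_squares(f,x0,loss="soft_l1",x_scale=[.01,.01,.01,.05,.05]);print("G",r.x[:3].round(4),"yaw,pitch deg",np.degrees(r.x[3:]).round(1),"tcp",manip.sense()["tcp_pos"].round(4));print(r.fun.reshape(-1,2).round(1).tolist());return r.x
E
python3 - <<'E'
from h import *
o=[("side","BL",(340.4,187)),("side","BR",(353,199.6)),("side","FL",(376,172.4)),("side","FR",(392.6,188.6)),("side","TAIL",(307.4,196)),("side","BRb",(353.6,210)),("top","BL",(389.3,210.5)),("top","FL",(390,172)),("top","TAIL",(401.8,248))]
fit5(o,[.383,-.14,.31,-.09,0.05])
print(tri((318.6,172.2),(299.25,183)))
E
```

```text
G [ 0.3868 -0.1416  0.3107] yaw,pitch deg [-5.5  3.9] tcp [ 0.3832 -0.1402  0.2926]
[[-0.5, -0.5], [0.7, 0.5], [-0.9, 0.5], [-0.1, -0.6], [-1.0, 0.1], [-1.1, 0.7], [1.2, -1.9], [0.1, -1.6], [0.2, -0.6]]
(array([0.5573625 , 0.11805097, 0.12296404]), np.float64(0.2644651481481901))
```

Fit: G is 18 mm above the TCP, pitch about 4°, hopper axis about (0.556, 0.117). Now the gentle carry across.

Call:
{"name": "arm_command", "arguments": {"plan": [{"xyz":[0,-0.8,0],"yaw":0.01},{"xyz":[0.1,-2.2,0],"yaw":0.02},{"xyz":[0.3,-4.2,0],"yaw":0.04},{"xyz":[0.4,-6.4,0],"yaw":0.05},{"xyz":[0.5,-8.6,0],"yaw":0.06}]}}

```text
time: 10.87
tcp_pos: [0.3942, -0.0536, 0.2894]
orientation: [[0.989, -0.149, -0.005], [-0.149, -0.989, 0.002], [-0.005, -0.001, -1.0]]
ft_force: [0.6, 0.3, -1.3]
width: 0.151
```

Call:
{"name": "arm_command", "arguments": {"plan": [{"xyz":[0.2,-2.2,0],"yaw":0.01},{"xyz":[0.3,-4.4,0],"yaw":0.02},{"xyz":[0.5,-6.6,0],"yaw":0.04},{"xyz":[0.6,-8.8,0],"yaw":0.05},{"xyz":[0.8,-11,0],"yaw":0.06}]}}

```text
time: 11.28
tcp_pos: [0.4182, 0.0541, 0.2894]
orientation: [[0.978, -0.207, -0.005], [-0.207, -0.978, 0.001], [-0.005, 0.0, -1.0]]
ft_force: [0.7, 0.2, -1.3]
width: 0.154
```

Run:
```python
from h import *
to(.424,.150,.275,75.2)
```

```text
t 11.28 tcp [0.4182 0.0541 0.2894] q [ -4. -10. 104.   0.  87.  98.] F [ 0.7  0.2 -1.3] w 0.154
xyz [-1.4, -9.5, 1.4] yaw 0.05
```

Call:
{"name": "arm_command", "arguments": {"plan": [{"xyz":[-0.2,-2.2,0.2],"yaw":0.01},{"xyz":[-0.5,-4.4,0.4],"yaw":0.02},{"xyz":[-0.8,-6.4,0.8],"yaw":0.04},{"xyz":[-1.1,-8.0,1.2],"yaw":0.05},{"xyz":[-1.3,-9.0,1.4],"yaw":0.05}]}}

```text
time: 11.7
tcp_pos: [0.4236, 0.1449, 0.2749]
orientation: [[0.967, -0.254, -0.006], [-0.254, -0.967, 0.0], [-0.006, 0.002, -1.0]]
ft_force: [-0.3, 0.3, -1.6]
width: 0.147
```

Call:
{"name": "arm_command", "arguments": {"plan": [{"xyz":[-0.1,-0.4,0],"yaw":0},{"xyz":[-0.1,-0.5,0],"yaw":0},{"xyz":[-0.1,-0.5,0],"yaw":0}]}}

```text
time: 11.95
tcp_pos: [0.4257, 0.1482, 0.2777]
orientation: [[0.967, -0.255, -0.001], [-0.255, -0.967, -0.001], [-0.001, 0.001, -1.0]]
ft_force: [0.7, -0.8, -0.9]
width: 0.147
```

Run:
```python
from h import *
snap('side','pics/s14.png');snap('top','pics/t14.png')
crop('','pics/s14.png','pics/s14c.png',(240,50,390,200),5)
crop('','pics/t14.png','pics/t14c.png',(225,130,365,265),5)
to(.424,.150,.275,75.2)
```

```text
t 12.05 tcp [0.426  0.1478 0.2783] q [  8.  -6. 101.  -0.  85. 113.] F [ 0.3  0.4 -1.5] w 0.148
xyz [-0.3, -0.2, 0.3] yaw -0.001
```

View pics/s14c.png

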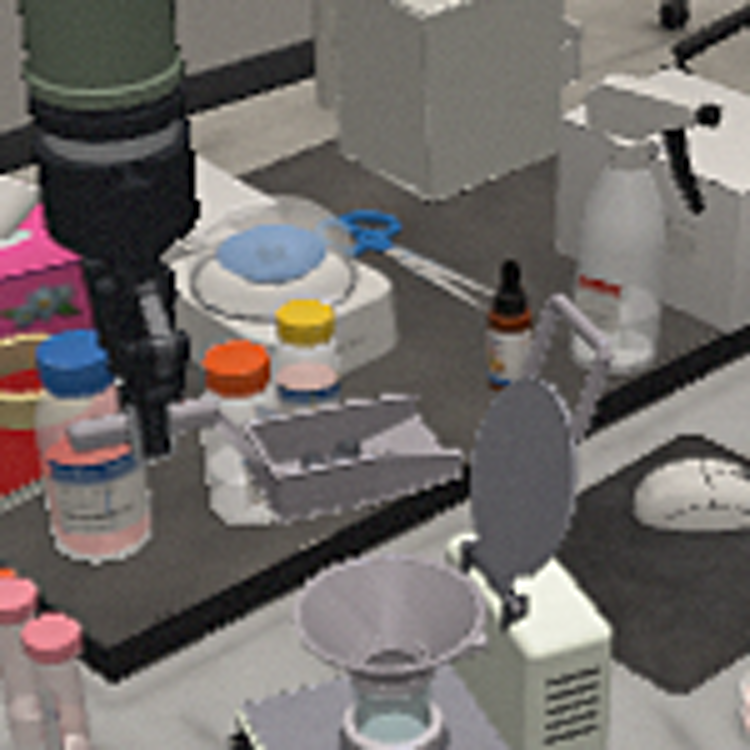

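View pics/t14c.png

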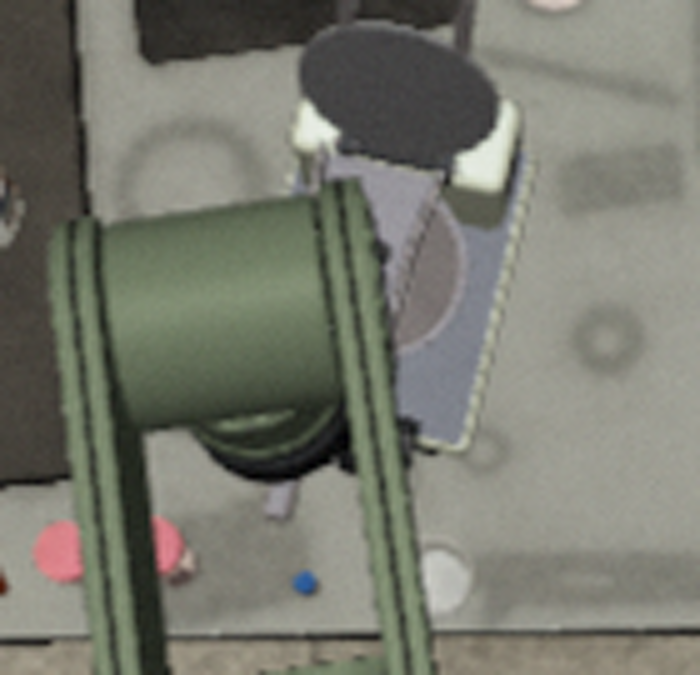

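Run:
```python
from h import *
o=[("side","BL",(289.4,137)),("side","BR",(297,146.6)),("side","FL",(323.6,129.4)),("side","FR",(332.4,141.6)),("side","TAIL",(255,137)),("side","BRb",(296.6,154)),("top","FR",(314,165.6)),("top","FL",(289.4,160.4)),("top","TAIL",(281,232))]
p=fit5(o,[.426,.15,.295,-.25,0.05])
hx=np.array([.556,.117]);e=np.array([np.cos(p[3]),np.sin(p[3])])
for th in range(0,50,5):
    q=p.copy();q[4]=np.radians(th);l=sc(q,(.06,0,.0125));d=l[:2]-hx;print(th,"lip fwd",(d@e).round(3),"lat",(d@[-e[1],e[0]]).round(3),"z",l[2].round(3))
```

```text
G [0.428  0.1457 0.2888] yaw,pitch deg [-14.4   4.9] tcp [0.426  0.1478 0.2783]
[[0.2, -1.0], [-0.7, -0.2], [-0.2, 0.5], [0.1, 0.1], [0.3, -0.1], [-0.6, 1.9], [-0.2, -0.8], [0.2, -1.2], [0.1, 0.9]]
0 lip fwd 0.034 lat -0.004 z 0.241
5 lip fwd 0.029 lat -0.004 z 0.227
10 lip fwd 0.023 lat -0.004 z 0.213
15 lip fwd 0.016 lat -0.004 z 0.2
20 lip fwd 0.008 lat -0.004 z 0.188
25 lip fwd -0.002 lat -0.004 z 0.176
30 lip fwd -0.012 lat -0.004 z 0.165
35 lip fwd -0.023 lat -0.004 z 0.155
40 lip fwd -0.035 lat -0.004 z 0.146
45 lip fwd -0.048 lat -0.004 z 0.139
```

Pose fits: pitch about 5°, lip lateral offset -4 mm. I'll go down 3 cm and 4 mm left, then loosen to pour.

Call:
{"name": "arm_command", "arguments": {"plan": [{"xyz":[0,-0.2,1],"yaw":0},{"xyz":[0,-0.4,2],"yaw":0},{"xyz":[0,-0.4,2.8],"yaw":0},{"xyz":[0,-0.4,3.0],"yaw":0},{"xyz":[0,-0.4,3.0],"yaw":0}]}}

```text
time: 12.47
tcp_pos: [0.4258, 0.1521, 0.2466]
orientation: [[0.967, -0.256, -0.003], [-0.256, -0.967, -0.001], [-0.003, 0.001, -1.0]]
ft_force: [0.1, -0.1, -1.0]
width: 0.153
```

Call:
{"name": "arm_command", "arguments": {"plan": [{"xyz":[0,0,0],"yaw":0},{"xyz":[0,0,0],"yaw":0}], "claw": 0.155}}

```text
time: 12.63
tcp_pos: [0.4272, 0.1525, 0.2486]
orientation: [[0.967, -0.255, 0.001], [-0.255, -0.967, 0.0], [0.001, -0.0, -1.0]]
ft_force: [0.5, -0.0, -0.8]
width: 0.157
```

Run:
```python
from h import *
snap('side','pics/s15.png')
crop('','pics/s15.png','pics/s15c.png',(240,50,390,200),5)
to(.424,.150,.275,75.2)
```

```text
t 12.68 tcp [0.4273 0.1525 0.2488] q [  9.  -4. 103.  -0.  81. 113.] F [ 0.1 -0.7 -1.2] w 0.159
xyz [-0.3, 0.3, -2.6] yaw 0.0
```

View pics/s15c.png

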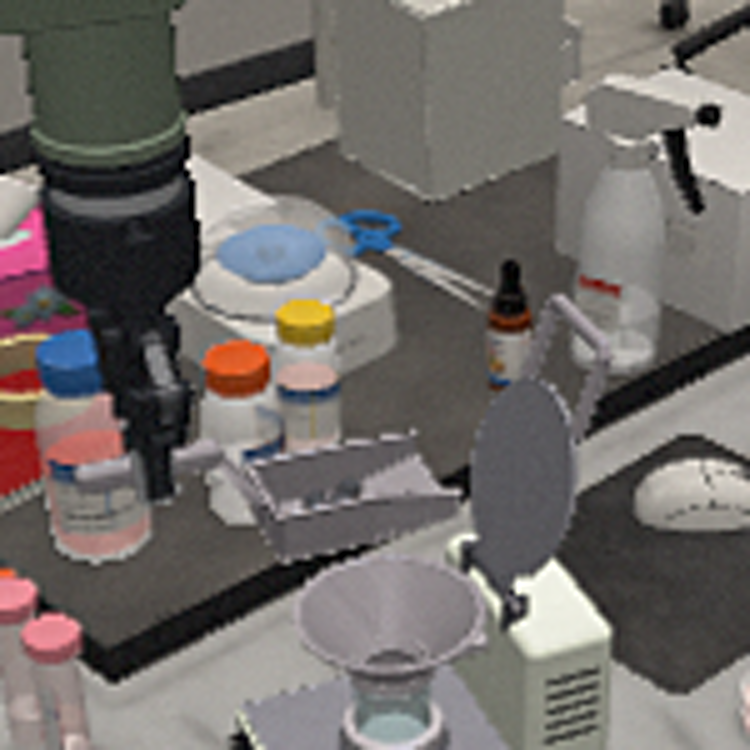

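Balls are still in and the lip is over the hopper at crop (440,470). Now loosening to 0.16.

Call:
{"name": "arm_command", "arguments": {"plan": [{"xyz":[0,0,0],"yaw":0},{"xyz":[0,0,0],"yaw":0}], "claw": 0.16}}

```text
time: 12.85
tcp_pos: [0.4272, 0.1525, 0.2488]
orientation: [[0.967, -0.255, 0.001], [-0.255, -0.967, 0.0], [0.001, -0.0, -1.0]]
ft_force: [1.0, -0.7, -1.5]
width: 0.161
```

Run:
```python
from h import *
snap('side','pics/s16.png')
crop('','pics/s16.png','pics/s16c.png',(240,50,390,200),5)
to(.424,.150,.275,75.2)
```

```text
t 12.9 tcp [0.4271 0.1525 0.2487] q [  9.  -4. 103.  -0.  81. 113.] F [ 0.9  0.  -1.7] w 0.158
xyz [-0.2, 0.3, -2.6] yaw 0.0
```

View pics/s16c.png

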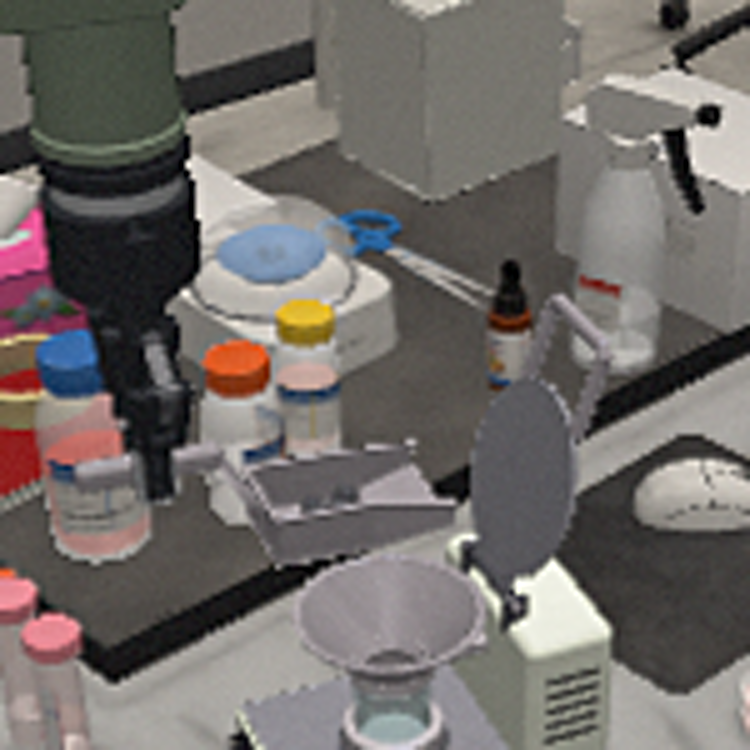

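It's sinking slowly and under control. A few more rows at a slightly looser grip.

Call:
{"name": "arm_command", "arguments": {"plan": [{"xyz":[0,0,0],"yaw":0},{"xyz":[0,0,0],"yaw":0},{"xyz":[0,0,0],"yaw":0}], "claw": 0.162}}

```text
time: 13.15
tcp_pos: [0.4273, 0.1525, 0.2486]
orientation: [[0.967, -0.255, 0.001], [-0.255, -0.967, 0.0], [0.001, -0.0, -1.0]]
ft_force: [1.2, -0.5, -0.9]
width: 0.163
```

Run:
```python
from h import *
snap('side','pics/s17.png')
crop('','pics/s17.png','pics/s17c.png',(240,50,390,200),5)
to(.424,.150,.275,75.2)
```

```text
t 13.2 tcp [0.4273 0.1525 0.2487] q [  9.  -4. 103.  -0.  81. 113.] F [-0.8  0.1  0. ] w 0.162
xyz [-0.3, 0.3, -2.6] yaw 0.0
```

View pics/s17c.png

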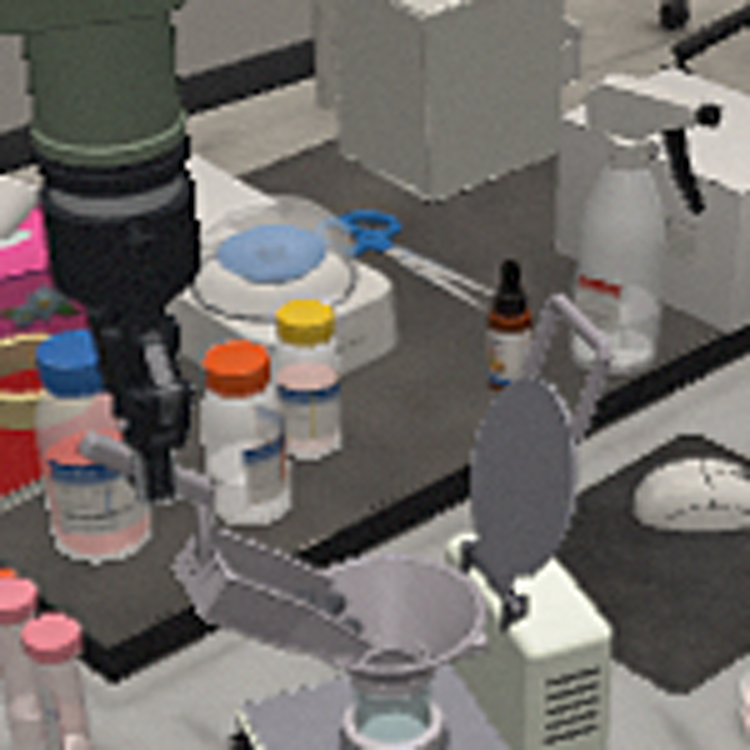

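The scoop has tipped well over onto the near rim, with balls at the lip at crop (340,610). I'll tighten to keep hold while they roll out.

Call:
{"name": "arm_command", "arguments": {"plan": [{"xyz":[0,0,0],"yaw":0},{"xyz":[0,0,0],"yaw":0},{"xyz":[0,0,0],"yaw":0},{"xyz":[0,0,0],"yaw":0}], "claw": 0}}

```text
time: 13.53
tcp_pos: [0.4272, 0.1525, 0.2486]
orientation: [[0.967, -0.255, 0.001], [-0.255, -0.967, 0.0], [0.001, -0.0, -1.0]]
ft_force: [0.6, -0.6, 0.2]
width: 0.153
```

Run:
```python
from h import *
snap('side','pics/s18.png');snap('top','pics/t18.png')
crop('','pics/s18.png','pics/s18c.png',(260,130,380,230),6)
crop('','pics/t18.png','pics/t18c.png',(225,130,365,265),5)
to(.424,.150,.275,75.2)
```

```text
t 13.63 tcp [0.4272 0.1525 0.2485] q [  9.  -4. 103.   0.  81. 113.] F [ 0.4 -1.   0.7] w 0.151
xyz [-0.2, 0.3, -2.6] yaw 0.0
```

View pics/s18c.png

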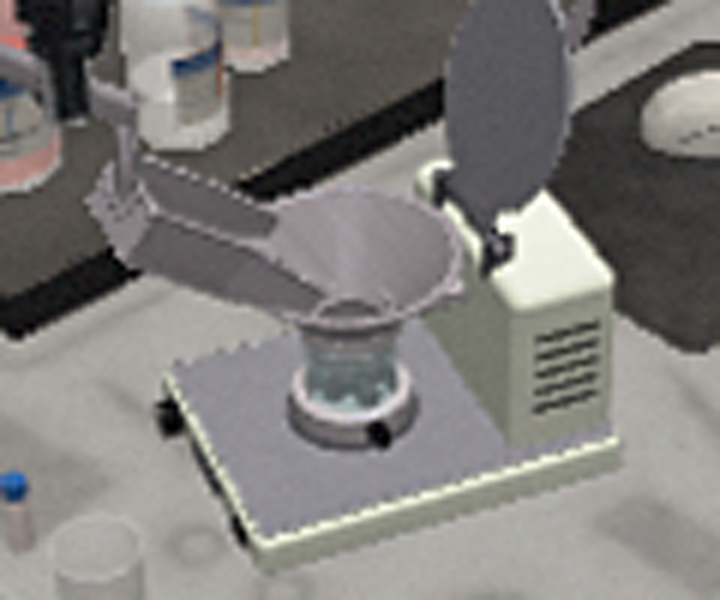

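View pics/t18c.png

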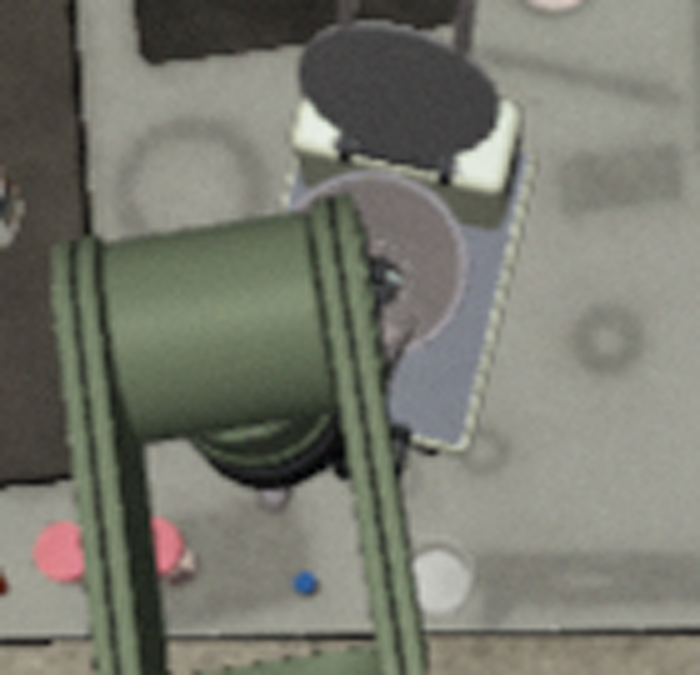

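Balls show in the glass tube at crop (345,385). Next I'll lift straight up and check the scoop and hopper.

Call:
{"name": "arm_command", "arguments": {"plan": [{"xyz":[0,0,-1.5],"yaw":0},{"xyz":[0,0,-4],"yaw":0},{"xyz":[-0.5,0,-7],"yaw":0},{"xyz":[-2,1,-9],"yaw":0},{"xyz":[-3,3,-9],"yaw":0}]}}

```text
time: 14.05
tcp_pos: [0.3919, 0.1323, 0.3431]
orientation: [[0.967, -0.253, 0.008], [-0.253, -0.967, 0.002], [0.007, -0.004, -1.0]]
ft_force: [1.4, 0.0, -0.6]
width: 0.15
```

Call:
{"name": "arm_command", "arguments": {"plan": [{"xyz":[-0.5,4,0],"yaw":0},{"xyz":[-1,8,0],"yaw":0},{"xyz":[-1.5,12,0],"yaw":0},{"xyz":[-1.5,14,0],"yaw":0}]}}

```text
time: 14.38
tcp_pos: [0.3378, -0.0026, 0.3379]
orientation: [[0.966, -0.257, -0.001], [-0.257, -0.966, -0.002], [-0.001, 0.002, -1.0]]
ft_force: [0.7, -0.4, 0.2]
width: 0.147
```

Run:
```python
from h import *
snap('side','pics/s19.png');snap('top','pics/t19.png')
crop('','pics/s19.png','pics/s19c.png',(260,70,400,230),5)
crop('','pics/t19.png','pics/t19c.png',(255,140,395,265),5)
sp=np.array([.4872,-.1501,0]);yaw=-.0947
g=Rz(yaw)@np.array([-.105,0,.06])+sp
to(g[0],g[1],.30,84.6)
for l in ("ball_0",):
  for n in("side","top"): print(n,[(np.round(d["location"],1).tolist(),round(d["confidence"],2)) for d in manip.tip_of(n,l)])
```

```text
t 14.48 tcp [ 0.3389 -0.0026  0.338 ] q [-15. -23. 108.  -0.  95.  90.] F [-0.7  0.5 -1.5] w 0.148
xyz [7.8, 12.1, 3.8] yaw -0.17
side []
top [([311.1, 245.7], 0.4)]
```

View pics/s19c.png

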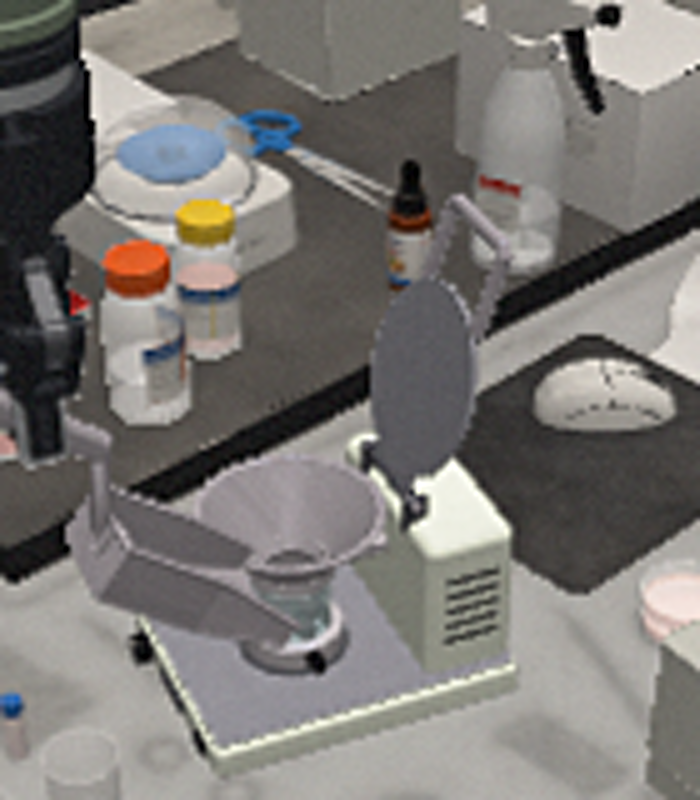

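View pics/t19c.png

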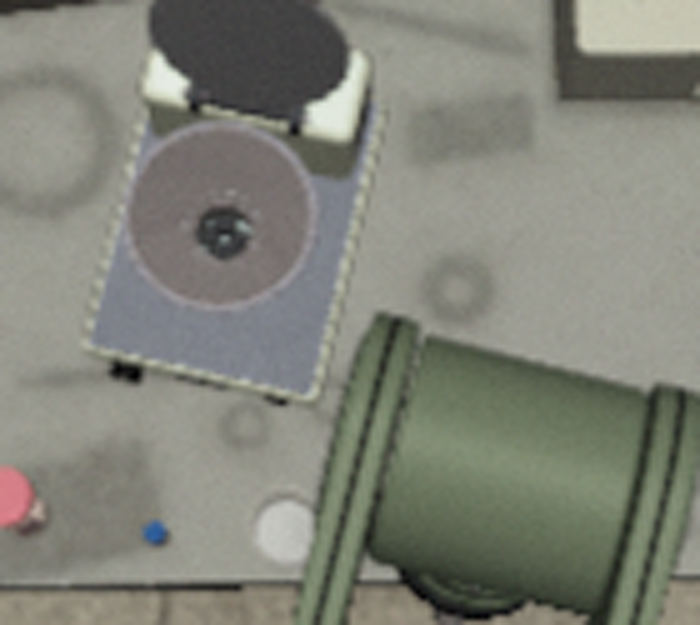

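The hopper cone is clear and the tube is filled: dark balls at top crop (222,232). The cover is still up and the pan looks empty. Now I'll carry the scoop back to its place.

Call:
{"name": "arm_command", "arguments": {"plan": [{"xyz":[2,3,0.5],"yaw":-0.04},{"xyz":[4,6,1],"yaw":-0.08},{"xyz":[7,9,2],"yaw":-0.12},{"xyz":[9,11,4],"yaw":-0.17},{"xyz":[10,11,6],"yaw":-0.17}]}}

```text
time: 15.0
tcp_pos: [0.4111, -0.1354, 0.278]
orientation: [[0.996, -0.088, 0.002], [-0.088, -0.996, -0.003], [0.002, 0.002, -1.0]]
ft_force: [0.1, -0.0, -1.7]
width: 0.149
```

Call:
{"name": "arm_command", "arguments": {"plan": [{"xyz":[0,0,2],"yaw":0},{"xyz":[0,0,4],"yaw":0},{"xyz":[0,0,4],"yaw":0}]}}

```text
time: 15.25
tcp_pos: [0.4064, -0.1295, 0.2333]
orientation: [[0.996, -0.086, -0.009], [-0.086, -0.996, 0.006], [-0.01, -0.005, -1.0]]
ft_force: [-1.0, 0.9, -1.2]
width: 0.15
```

Run:
```python
from h import *
snap('side','pics/s20.png');snap('top','pics/t20.png')
crop('','pics/s20.png','pics/s20c.png',(280,130,420,290),5)
crop('','pics/t20.png','pics/t20c.png',(325,140,445,265),6)
to(.44,-.13,.30,84.6)
```

```text
t 15.35 tcp [ 0.4086 -0.131   0.2376] q [-29.  -7. 107.   0.  80.  66.] F [ 0.2  0.8 -0.4] w 0.148
xyz [3.1, -0.4, -6.2] yaw 0.008
```

View pics/s20c.png

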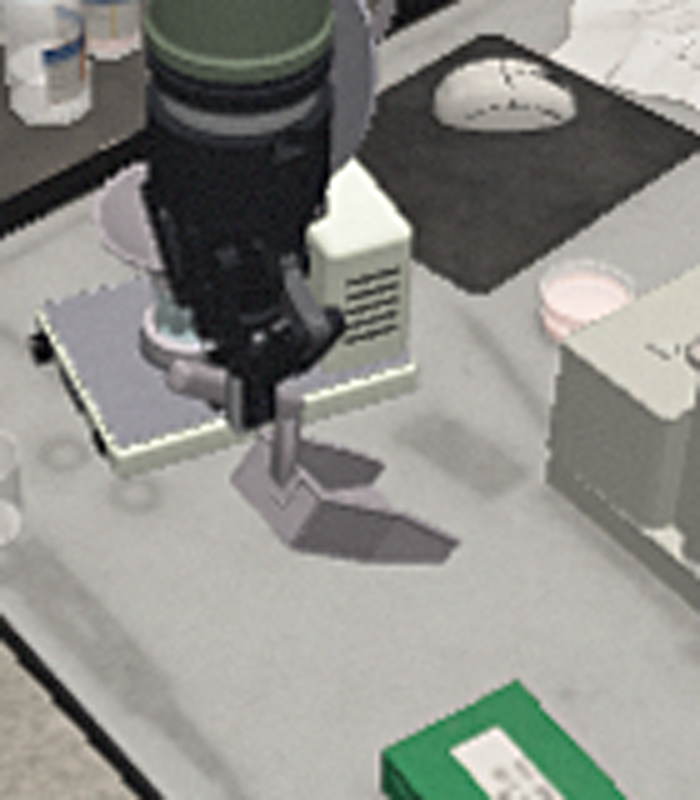

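View pics/t20c.png

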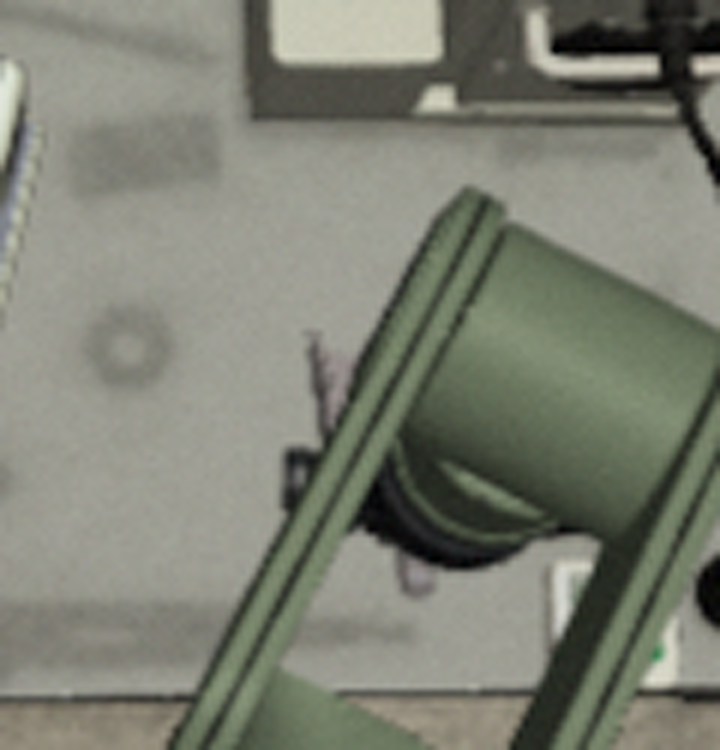

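Run:
```python
from h import *
o=[("side","BR",(342,229)),("side","FL",(356.6,223)),("side","FR",(372,239)),("side","TAIL",(314.4,205)),("side","BRb",(338.6,239.6)),("top","FL",(376.7,195.8)),("top","TAIL",(394,238))]
p=fit5(o,[.41,-.13,.25,-.09,0.7])
print("lip",sc(p,(.06,0,.0125)),"tail",sc(p,(-.144,0,.06)))
```

```text
G [ 0.4058 -0.1291  0.2423] yaw,pitch deg [-5.6 39.4] tcp [ 0.4086 -0.131   0.2376]
[[2.2, 1.4], [0.1, -0.5], [-0.3, -0.7], [0.4, -0.6], [-1.4, 0.8], [0.2, 0.0], [-0.3, 0.2]]
lip [ 0.50262177 -0.13857398  0.10086037] tail [ 0.37582373 -0.12613208  0.2671123 ]
```

Pitch is 39°, with the grip near the fingertips. I'll move 4 cm forward, lower the lip to the table, then ease down and back so the table levels the scoop.

Call:
{"name": "arm_command", "arguments": {"plan": [{"xyz":[1.5,0,2],"yaw":0},{"xyz":[3,0,4.5],"yaw":0},{"xyz":[4,0,7],"yaw":0},{"xyz":[4,0,8.5],"yaw":0},{"xyz":[4,0,9],"yaw":0}]}}

```text
time: 15.77
tcp_pos: [0.4485, -0.1348, 0.1472]
orientation: [[0.996, -0.086, -0.002], [-0.086, -0.996, 0.001], [-0.002, -0.001, -1.0]]
ft_force: [-1.5, 0.3, -0.5]
width: 0.15
```

Call:
{"name": "arm_command", "arguments": {"plan": [{"xyz":[0,0,0.8],"yaw":0},{"xyz":[-0.5,0,1.6],"yaw":0},{"xyz":[-1.0,0,2.4],"yaw":0},{"xyz":[-1.5,0,3.2],"yaw":0},{"xyz":[-1.5,0,3.2],"yaw":0}]}}

```text
time: 16.18
tcp_pos: [0.4309, -0.1347, 0.1172]
orientation: [[0.996, -0.088, -0.004], [-0.088, -0.996, -0.001], [-0.004, 0.001, -1.0]]
ft_force: [-8.1, 0.8, 14.7]
width: 0.15
```

Run:
```python
from h import *
snap('side','pics/s21.png')
crop('','pics/s21.png','pics/s21c.png',(280,150,420,290),5)
to(.44,-.13,.30,84.6)
```

```text
t 16.23 tcp [ 0.4318 -0.1348  0.1177] q [-28.   5. 111.  -0.  64.  67.] F [-5.4  0.8  8.1] w 0.145
xyz [0.7, -0.5, -18.2] yaw 0.006
```

View pics/s21c.png

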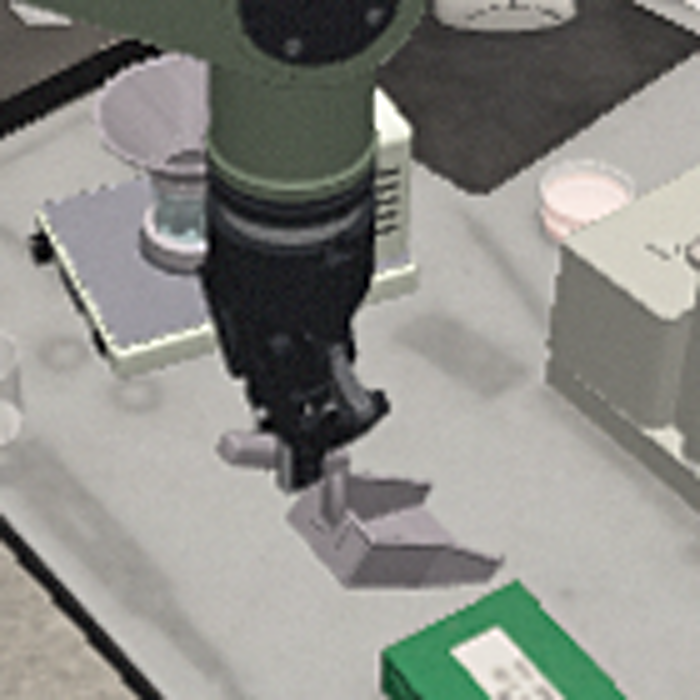

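The table is levelling it, with contact force around 10–15 N. Continuing down and back.

Call:
{"name": "arm_command", "arguments": {"plan": [{"xyz":[-0.4,0,0.8],"yaw":0},{"xyz":[-0.8,0,1.6],"yaw":0},{"xyz":[-1.2,0,2.4],"yaw":0},{"xyz":[-1.5,0,3.2],"yaw":0},{"xyz":[-1.8,0,4.0],"yaw":0}]}}

```text
time: 16.65
tcp_pos: [0.4153, -0.1336, 0.0777]
orientation: [[0.996, -0.088, 0.001], [-0.088, -0.996, -0.002], [0.001, 0.002, -1.0]]
ft_force: [-4.0, 1.1, 7.0]
width: 0.152
```

Run:
```python
from h import *
snap('side','pics/s22.png')
crop('','pics/s22.png','pics/s22c.png',(280,170,420,290),5)
to(.44,-.13,.30,84.6)
```

```text
t 16.7 tcp [ 0.4142 -0.133   0.076 ] q [-29.   6. 115.  -0.  58.  66.] F [-2.  -1.2  2.9] w 0.145
xyz [2.5, -0.5, -22.4] yaw 0.005
```

View pics/s22c.png

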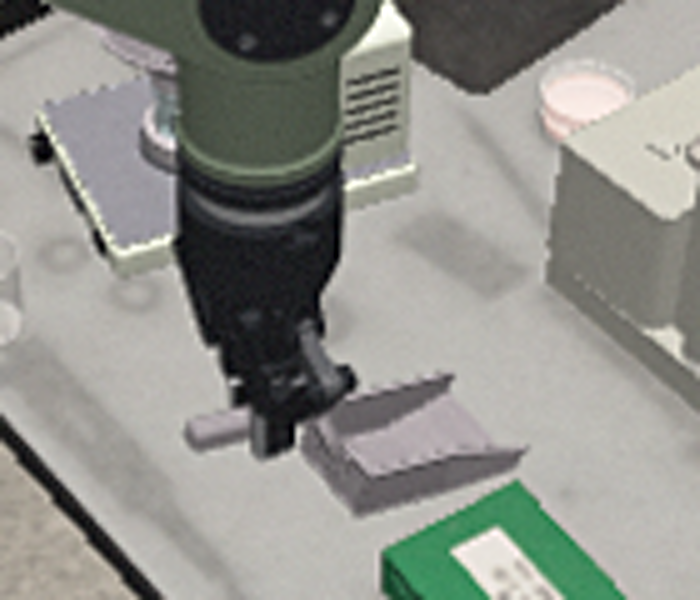

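The pan is empty and nearly level. Last bit down, then loosen.

Call:
{"name": "arm_command", "arguments": {"plan": [{"xyz":[-0.2,0,0.6],"yaw":0},{"xyz":[-0.3,0,1.2],"yaw":0},{"xyz":[-0.3,0,1.8],"yaw":0},{"xyz":[-0.3,0,2.2],"yaw":0},{"xyz":[-0.3,0,2.2],"yaw":0}]}}

```text
time: 17.12
tcp_pos: [0.4118, -0.1329, 0.0549]
orientation: [[0.996, -0.088, -0.001], [-0.088, -0.996, -0.0], [-0.001, 0.001, -1.0]]
ft_force: [-5.3, 0.7, 6.8]
width: 0.147
```

Call:
{"name": "arm_command", "arguments": {"plan": [{"xyz":[0,0,0],"yaw":0},{"xyz":[0,0,0],"yaw":0},{"xyz":[0,0,0],"yaw":0}], "claw": 0.165}}

```text
time: 17.37
tcp_pos: [0.413, -0.133, 0.0548]
orientation: [[0.996, -0.088, 0.001], [-0.088, -0.996, -0.001], [0.002, 0.001, -1.0]]
ft_force: [-0.4, 0.5, 0.5]
width: 0.167
```

Run:
```python
from h import *
snap('side','pics/s23.png')
crop('','pics/s23.png','pics/s23c.png',(280,170,420,290),5)
to(.44,-.13,.30,84.6)
```

```text
t 17.42 tcp [ 0.413  -0.1329  0.0547] q [-29.   9. 116.   0.  55.  66.] F [-0.  -1.8  0. ] w 0.166
xyz [2.7, -0.5, -24.5] yaw 0.006
```

View pics/s23c.png

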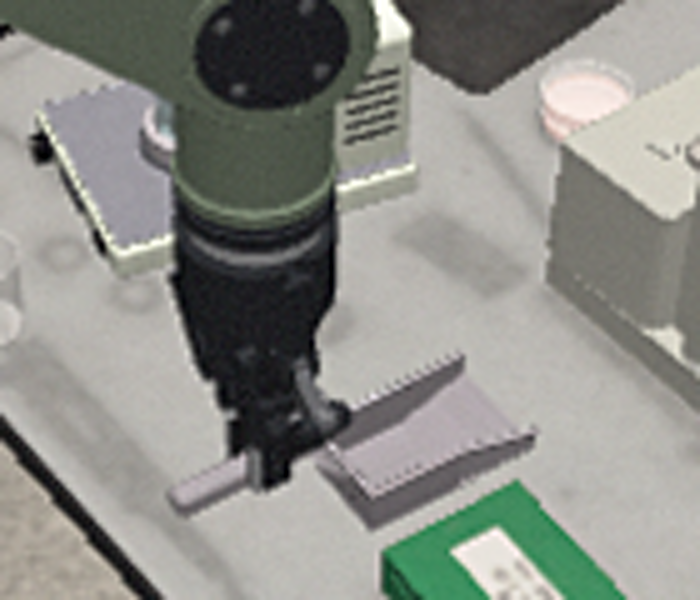

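The scoop lies flat and empty, with no force on the tool. Opening and rising.

Call:
{"name": "arm_command", "arguments": {"plan": [{"xyz":[0,0,0],"yaw":0},{"xyz":[0,0,0],"yaw":0},{"xyz":[0,0,0],"yaw":0}], "claw": 0.45}}

```text
time: 17.67
tcp_pos: [0.4126, -0.1326, 0.0543]
orientation: [[0.996, -0.088, 0.0], [-0.088, -0.996, 0.0], [0.0, -0.0, -1.0]]
ft_force: [-0.8, -0.3, 0.0]
width: 0.449
```

Call:
{"name": "arm_command", "arguments": {"plan": [{"xyz":[0,0,-2],"yaw":0},{"xyz":[0,0,-5],"yaw":0},{"xyz":[0,0,-9],"yaw":0},{"xyz":[0,0,-13],"yaw":0},{"xyz":[0,0,-17],"yaw":0}]}}

```text
time: 18.08
tcp_pos: [0.412, -0.1323, 0.2257]
orientation: [[0.996, -0.088, -0.001], [-0.088, -0.996, 0.0], [-0.001, -0.0, -1.0]]
ft_force: [1.0, -0.5, -0.5]
width: 0.45
```

Call:
{"name": "arm_command", "arguments": {"plan": [{"xyz":[-2,-3,-2],"yaw":0},{"xyz":[-3,-6,-4],"yaw":0},{"xyz":[-4,-9,-6],"yaw":0},{"xyz":[-5,-10,-6],"yaw":0},{"xyz":[-5,-10,-6],"yaw":0}]}}

```text
time: 18.5
tcp_pos: [0.3712, -0.0268, 0.2858]
orientation: [[0.996, -0.084, 0.003], [-0.084, -0.996, -0.0], [0.003, 0.0, -1.0]]
ft_force: [-0.2, -0.7, -1.2]
width: 0.453
```

Run:
```python
from h import *
snap('side','pics/s24.png');snap('top','pics/t24.png')
crop('','pics/s24.png','pics/s24c.png',(260,70,400,230),5)
crop('','pics/s24.png','pics/s24d.png',(280,210,420,340),5)
crop('','pics/t24.png','pics/t24c.png',(255,130,455,265),4)
to(.44,-.13,.30,84.6)
for n in("side","top"): print(n,[(np.round(d["location"],1).tolist(),round(d["confidence"],2)) for d in manip.boxes_of(n,"ball_0")])
```

```text
t 18.6 tcp [ 0.3715 -0.0286  0.2841] q [-18. -17. 110.  -0.  87.  77.] F [ 0.3 -0.1  0.1] w 0.451
xyz [7.7, 9.5, -1.6] yaw 0.007
side []
top []
```

View pics/s24c.png

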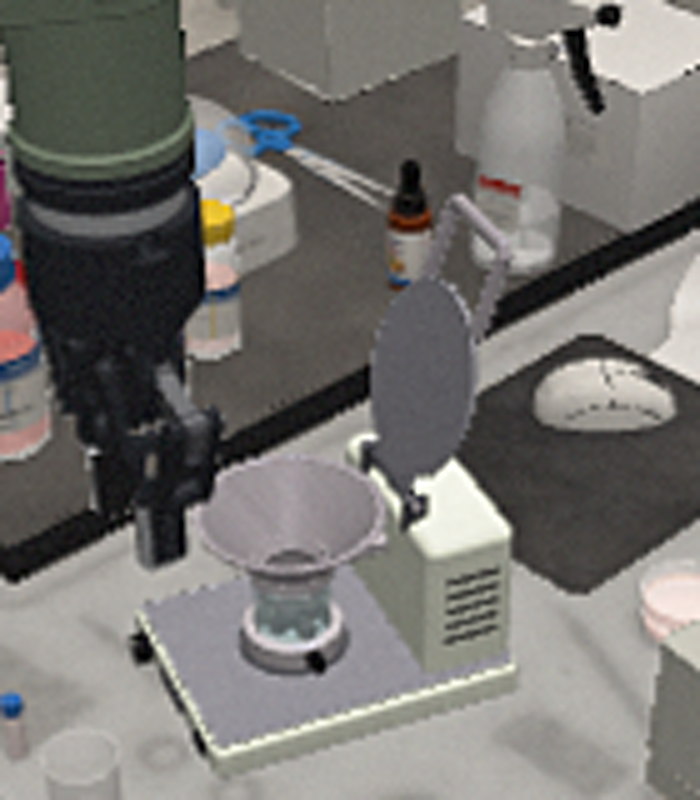

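View pics/s24d.png

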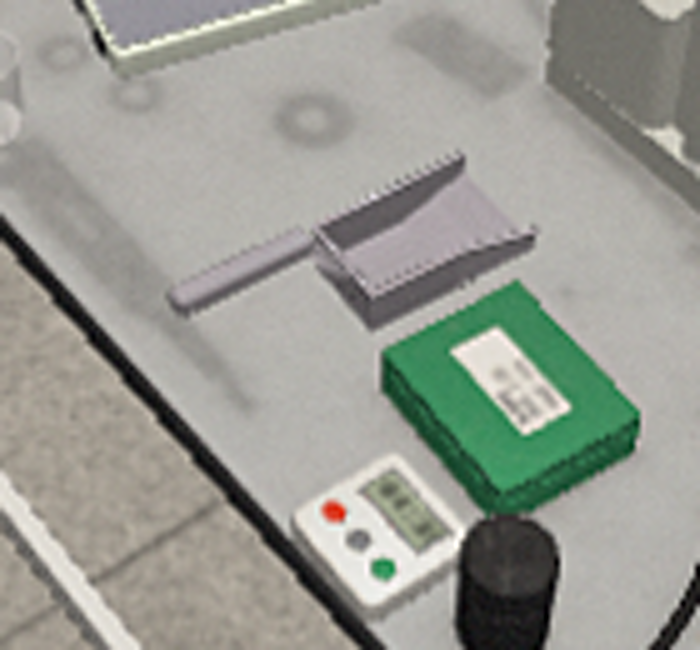

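View pics/t24c.png

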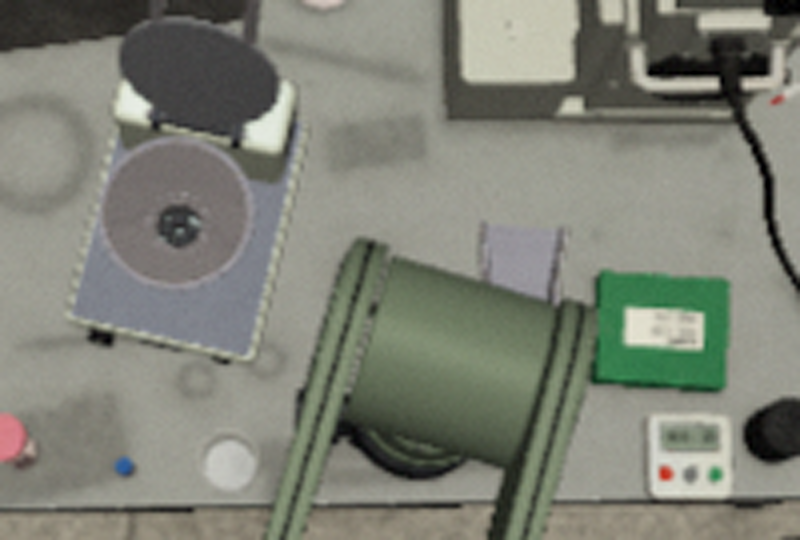

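Run:
```python
from h import *
crop('','pics/s24.png','pics/s24e.png',(295,170,335,205),15)
crop('','pics/t24.png','pics/t24e.png',(285,170,315,200),15)
a=cv2.imread('pics/s24e.png');b=cv2.imread('pics/t24e.png');h=max(a.shape[0],b.shape[0])
pad=lambda i:cv2.copyMakeBorder(i,0,h-i.shape[0],0,10,0)
cv2.imwrite('pics/e24.png',cv2.resize(np.hstack([pad(a),pad(b)]),None,fx=.72,fy=.72))
yaw=-.2587;c=np.array([.556,.117])
for th in (1.7,1.8,1.85,1.9):
    o=[]
    for y in(.032,-.032):
        P=Rz(yaw)@np.array([.066-.164*np.cos(th),y,.136+.164*np.sin(th)])+[c[0],c[1],0];o+=[proj('side',P)[0].round(1).tolist()]
    print(th,o)
```

```text
1.7 [[341.7, 108.4], [351.2, 119.2]]
1.8 [[347.0, 108.2], [356.7, 118.9]]
1.85 [[349.6, 108.3], [359.3, 119.0]]
1.9 [[352.1, 108.6], [361.9, 119.2]]
```

View pics/e24.png

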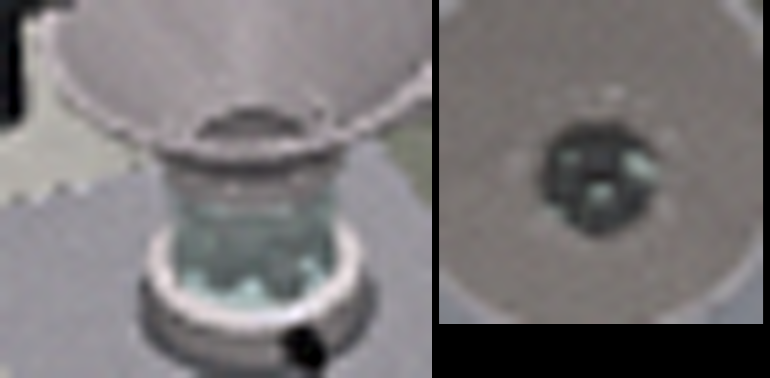

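Bar pixels (351,110) and (361.6,122.4) match a cover angle of about 1.9. The balls lie in a two-layer heap at the bottom of the tube, and the throat above them looks clear.

```bash
python3 -c "
from bench import manip
print(manip.close_job())"
```

```text
the job is handed in; nothing more can be done
None
```

I opened the mill cover, poured the balls into the glass tube, set the scoop back on the table, and handed the job in at about 19 s.

- **Cover:** I swung it by its bar handle until it hit the stop. In the last picture the handle sits where an angle of about 1.9 rad puts it.
- **Pour:** The tool can only turn about the vertical, so I loosened the grip over the hopper. The scoop then tipped about 40° under its own weight and came to rest on the hopper rim.
- **Balls:** The last pictures show a two-layer heap at the bottom of the tube. The hopper cone and the scoop are empty, and no stray balls are visible.
- **Scoop:** It is right way up on the table, about 3 cm further forward than where it started.
- **Other things:** None of the bench items I could see had moved. I did not re-measure the tubes, carton, beaker, timer or vial.

**Not confirmed:** I could not count all six balls one by one inside the tube. The ball detector found none in the final pictures; the only earlier hit after the pour was a weak one (0.4) at the edge of the top view. I looked for misses by eye only.

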